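# Tip the cedar balls out into the sorting tray

### The arm

A 6-joint arm with a two-finger parallel gripper is mounted at the origin on the work surface; the furniture and walls round the work are solid. World frame = base frame: x ahead of the robot, y to its left, z up, the work surface at z = 0. Lengths are in m, angles in rad, forces in N, time in s.
With the tool pointing down it reaches from about 0.325 to 0.9 m from the base axis. Payload 6.1 kg.
Tool frame: the origin (TCP) lies midway between the tips of the shut fingers; the grasp point (between the pads) lies 19 mm behind it; z points along the fingers, y is the direction in which the jaws open and shut (so a half turn about z gives the same grasp; the last joint's range is limited). The gripper opens to 87 mm and grips with 3 to 60 N. Pads are 19 mm wide; open, the fingers measure 117 mm over their backs; the gripper's body (75 mm by 190 mm) begins 51 mm behind the grasp point.
Start: joints at [-1.375, 0.22, 1.526, -0, 1.395, -0.126], TCP at [0.198, -0.593, 0.195] pointing down, gripper open.
Joint ranges: [-2.98, 2.98], [-0.91, 2.08], [0.09, 2.57], [-1.24, 4.39], [0.2, 2.65], [-2.68, 2.68]. Speed limits (rad/s): [2.57, 2.57, 3.01, 3.14, 3.14, 3.14].

### API

Orientations are given as a 3x3 rotation matrix whose columns are the frame's x, y, z axes.
In Python, from workcell import arm, imaging gives the robot as it stands.
- The arm moves only by the shell command python3 -m inch 'ROWS' [FORCE]. ROWS is JSON, a list of rows, each a list of 3 entries, a list of its own where there are three numbers: the closure, from -1 (fully open) to 1 (shut), so that 0 is half open, then the shift along the world's x, y, z in m, then the turn about the world's z in degrees. In form: [[hand, [x, y, z], spin], ...]. A call has 1 to 20 rows; each row shifts and turns the commanded pose from where the row before left it; what a row does not reach is not made up. A row lasts 1/12 s, in which the tool goes at most 41.7 mm and 7.16 degrees, less where a joint would pass 70% of its speed; a pose out of reach is approached as far as the arm can. A call is refused whole if a number of a shift passes 0.0417 or a number of a turn 7.16, either way. A call with a gripper value outside its range is refused whole. The fingers move at their own pace and stop on an object; FORCE is the grip in N (left out, the last holds). Time passes only in rows, so rows that do not move let the fingers close. It gives the time, the measured TCP pose, the force and the opening at its end, in the units of the state.
- arm.observe(): the state, without advancing time (a new reading comes with each control period).
- imaging.grab_frame(name): name is "scene" or "top" or "wrist"; returns (picture, depth): 400x640x3 uint8, red, green, blue; 400x640 float32, m along the optical axis (not along the pixel's ray), 0 where there is no reading.
- imaging.camera_params(name): a dict with "intrinsics" (3x3 intrinsics, pixels), "dist_coeffs" ([k1, k2, p1, p2, k3] as OpenCV has them; the pictures are not rectified), "pose" (4x4, takes a point from camera to world coordinates). Camera axes: x right, y down, z forward; pixel columns grow to the right and rows downward; lengths in m; the calibration is good to about 2 mm. A picture is of the moment at which its call begins: read the wrist's pose just before it. camera_params takes no time and is no camera call; for the wrist camera it gives the pose at the moment of the call.
- arm.close_job(): hands the job in, once; it reports no verdict.
Trained networks look in the newest picture that a camera, given by its name, has taken for a name from the list of things; names that differ only in an ending like _2 or _b are one class to them, and where a whole thing is asked for, a point or a joint stands for the part that bears it (a point fixed in the world has none). Each returns a list of dicts, best first, with "confidence" (0 to 1); they miss things now and then, are a little off and sometimes report something else, mostly with a low value. They report only what shows in the picture. A call takes as long as a camera call. They do not tell look-alikes from the thing itself.
- imaging.find_in(camera, target): "location" ([row, column] in pixels, amid what is visible of it).
- imaging.regions_of(camera, target): "mask" (400x640 bool, what is visible of it) and "location" ([row, column] in pixels, amid what is visible of it).
The state is a dict: "t": time; "joints": joint angles; "qvel": joint speeds; "joint_efforts": joint torques, N m; "position": TCP position; "orientation": TCP orientation; "force": force on the tool from outside, world axes, zero at the start; "torque": the same for the moment, N m; "finger_gap": opening from 0.0 (shut) to 1.0 (fully open).
Only numpy, scipy, OpenCV 4.12 (cv2) and the standard library are available. Lean on these libraries where they do the work, as an engineer would, in place of code of your own. Each camera call takes 0.05 s, during which the arm holds its last target.

### The job

Carry the green pail of wooden balls by its bail, upright, and stand it on the yellow ring in the grey tray, its black tail knob away from the tray's empty end. Then let go of the bail, take the knob at its foot and raise it to tip the pail over towards the empty end, so that all three balls run out into the tray; leave the pail lying on its side in the tray, and leave the white pail alone.

Things in the scene. Friction and masses are not known exactly. Their poses are not given: they have to be found in the camera images.
- green_pail: the green metal pail (rim 84 mm across outside, 62 mm high, wall 3 mm, on a flat steel foot 94 mm across and 6 mm thick) that holds the three wooden balls; about 0.2 kg with all in it, loose; lying on its side it slopes about 5 degrees down to the mouth, so that the balls roll out under the bail. Origin: centre of its underside; z up through the mouth; its -x side carries the knob, and the bail's pivots are on its +-y sides, 55 mm up
- green_pail_bail: the green pail's bail: a steel wire arch 94 mm wide along y, pivoting about the pail's y axis. Origin: midway between the pivots, 55 mm above the pail's underside. It stands roughly upright and stiffly keeps the angle at which it is left (about 0.02 N m)
- green_pail_grip (a point): middle of the bail's wooden grip, a roller 12 mm thick and 40 mm long lying along the pail's y axis, 110 mm above the pail's underside when the bail is upright
- green_pail_knob: the green pail's tail knob: a black ball 18 mm in diameter on a short stem from the foot, at the pail's -x side. Origin: centre of the ball, 66 mm from the pail's axis and 24 mm above its underside. Fixed to the pail; pinched along the pail's y it lets the pail swivel between the fingers
- green_pail_mid (a point): middle of the green pail's inside, 34 mm above its underside on its axis
- tray: the grey sorting tray, 320 mm long (x), 180 mm wide (y), walls 24 mm high and 5 mm thick, floor 5 mm thick, fixed. Origin: centre of its underside; its +x end, the one farther from the yellow ring, is the empty end
- tray_spot (a point): centre of the yellow ring (104 mm across) painted on the tray's floor, 65 mm from the tray's centre towards its -x end, 5 mm above the counter
- white_pail: a white pail of the same shape and size with the same bail and knob, holding two thread spools; loose. Origin: centre of its underside
- ball_0_center (a point): cedar-wood ball 1 of 3, 22 mm in diameter, in the green pail at the start. This point is its centre
- ball_1_center (a point): cedar-wood ball 2 of 3, 22 mm in diameter, in the green pail at the start. This point is its centre
- ball_2_center (a point): cedar-wood ball 3 of 3, 22 mm in diameter, in the green pail at the start. This point is its centre
Mind the look-alikes: they are no part of the job. What is shaped like the green_pail but blue is not meant.

How it is judged:
On the way, in this order (a step that is already met when the one before it is completed fails the run):
1. the green pail hangs from the fingers by its bail, clear of the counter and upright (height (world z) of green_pail above 0.025 m and contact force between the fingers and green_pail_bail above 0.3 N and angle between green_pail's own z axis and vertical below 0.4 rad), for 0.2 s.
2. the pail stands upright on the yellow ring with the balls in it and the knob away from the empty end, let go (horizontal distance between green_pail and tray_spot below 0.025 m and height (world z) of green_pail below 0.012 m and angle between green_pail's own z axis and vertical below 0.12 rad and contact force between the fingers and green_pail below 0.1 N and x of green_pail_knob in the frame of tray below -0.09 m and distance between each of ball_0_center, ball_1_center, ball_2_center and green_pail_mid below 0.04 m), for 0.2 s.
3. the pail is tipped well over by its knob (angle between green_pail's own z axis and vertical above 0.8 rad and contact force between the fingers and green_pail_knob above 0.2 N), for 0.1 s.
At the end, for the whole second after the job is handed in: The green pail lies still on its side in the tray (tipped more than 70 degrees), its foot and all three balls within the tray's outline, each ball out of the pail (more than 40 mm from the middle of its inside) (angle between green_pail's own z axis and vertical above 1.2 rad and linear speed of green_pail below 0.05 m/s and height (world z) of green_pail below 0.08 m and x of green_pail in the frame of tray between -0.16 and 0.16 m and y of green_pail in the frame of tray between -0.09 and 0.09 m and x of ball_0_center in the frame of tray between -0.16 and 0.16 m and y of ball_0_center in the frame of tray between -0.09 and 0.09 m and height (world z) of each of ball_0_center, ball_1_center, ball_2_center below 0.05 m and distance between each of ball_0_center, ball_1_center, ball_2_center and green_pail_mid above 0.04 m and x of ball_1_center in the frame of tray between -0.16 and 0.16 m and y of ball_1_center in the frame of tray between -0.09 and 0.09 m and x of ball_2_center in the frame of tray between -0.16 and 0.16 m and y of ball_2_center in the frame of tray between -0.09 and 0.09 m); the robot touches nothing.
It fails at once if the white pail is shifted by more than 25 mm or tipped (distance of white_pail from where it was at the start of the episode above 0.025 m or angle between white_pail's own z axis and vertical above 0.3 rad).
It also fails if it takes over 59 s, if anything falls off the work surface, if the arm or the gripper's body presses on something with over 40 N, if the wrist force passes 120 N, or if a joint passes its speed limit or range.

## Working session

There is one attempt and no reset: what is moved stays moved. The work goes in short steps, Python scripts to look and compute and a shell command to move; the robot and the scene stay as the last step left them, time stands still between calls to the robot, and variables do not carry over. Pictures are saved under pics/ and viewed, and the job is handed in when it is done.

```bash
ls; mkdir -p pics; cat > h.py <<'E'
import numpy as np, cv2
from workcell import arm, imaging
def save(n,f):
    p,d=imaging.grab_frame(n); cv2.imwrite('pics/'+f,p[:,:,::-1]); return p,d
def pts(cam,d,mask):
    c=imaging.camera_params(cam);K=np.array(c['intrinsics']);T=np.array(c['pose'])
    v,u=np.nonzero(mask&(d>0));z=d[v,u]
    n=cv2.undistortPoints(np.c_[u,v].astype(np.float64).reshape(-1,1,2),K,np.array(c['dist_coeffs'],float)).reshape(-1,2)
    P=np.c_[n*z[:,None],z]
    return P@T[:3,:3].T+T[:3,3]
E
python3 - <<'E'
from h import *
for n in ['scene','top','wrist']:
    p,d=save(n,n+'0.png'); print(n,np.round(imaging.camera_params(n)['pose'],3).tolist())
s=arm.observe();print(s['t'],s['position'],s['orientation'],s['finger_gap'])
E
```

```text
pics
scene [[0.736, 0.543, -0.404, 0.805], [0.677, -0.591, 0.439, -0.199], [-0.0, -0.596, -0.803, 0.803], [0.0, 0.0, 0.0, 1.0]]
top [[-0.016, -0.991, 0.131, 0.34], [-1.0, 0.017, 0.006, 0.174], [-0.009, -0.131, -0.991, 0.944], [0.0, 0.0, 0.0, 1.0]]
wrist [[0.316, -0.912, -0.262, 0.27], [-0.949, -0.304, -0.086, -0.568], [-0.001, 0.276, -0.961, 0.384], [0.0, 0.0, 0.0, 1.0]]
0.15 [ 0.19754651 -0.59239682  0.19448245] [[ 9.48657407e-01  3.16305253e-01 -3.32652817e-04]
 [ 3.16305385e-01 -9.48656197e-01  1.52429053e-03]
 [ 1.66567945e-04 -1.55124938e-03 -9.99998783e-01]] 1.0007122293760933
```

View pics/top0.png

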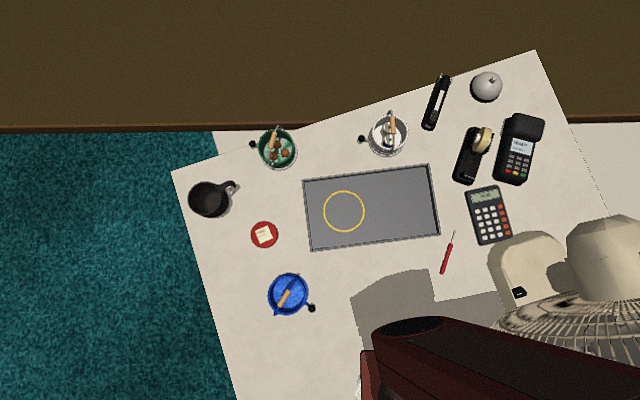

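View pics/scene0.png

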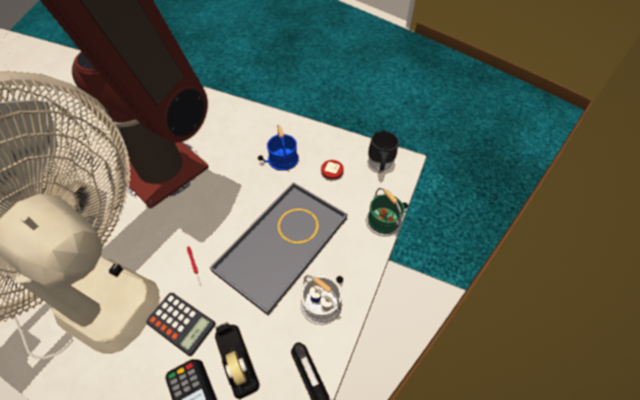

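```bash
python3 - <<'E'
from h import *
p,d=save('top','top1.png')
for t in ['green_pail','green_pail_bail','green_pail_grip','green_pail_knob','tray','tray_spot','white_pail']:
    for r in imaging.regions_of('top',t):
        P=pts('top',d,r['mask'])
        print(t,round(r['confidence'],2),np.round(r['location']),r['mask'].sum(),np.round(np.median(P,0),3),np.round(np.percentile(P,[2,98],axis=0),3).tolist())
E
```

```text
green_pail 0.89 [147. 279.] 1220 [0.593 0.294 0.029] [[0.544, 0.253, 0.001], [0.63, 0.357, 0.116]]
green_pail 0.6 [295. 288.] 1408 [0.235 0.267 0.009] [[0.198, 0.218, 0.004], [0.281, 0.308, 0.116]]
green_pail_bail 0.58 [297. 285.] 137 [0.236 0.271 0.115] [[0.204, 0.245, 0.079], [0.277, 0.29, 0.119]]
green_pail_bail 0.47 [144. 271.] 153 [0.584 0.297 0.113] [[0.542, 0.283, 0.006], [0.629, 0.321, 0.118]]
green_pail_bail 0.46 [206. 367.] 9557 [0.442 0.067 0.006] [[0.35, -0.087, 0.002], [0.535, 0.221, 0.026]]
green_pail_grip 0.69 [144. 271.] 172 [0.579 0.3   0.112] [[0.541, 0.281, 0.005], [0.631, 0.324, 0.118]]
green_pail_grip 0.44 [299. 282.] 128 [0.234 0.271 0.115] [[0.203, 0.256, 0.067], [0.254, 0.29, 0.119]]
green_pail_knob 0.44 [144. 251.] 36 [0.604 0.355 0.031] [[0.598, 0.35, 0.022], [0.612, 0.363, 0.034]]
green_pail_knob 0.44 [207. 368.] 9640 [0.442 0.066 0.006] [[0.35, -0.088, 0.002], [0.536, 0.221, 0.026]]
green_pail_knob 0.43 [306. 312.] 55 [0.204 0.215 0.029] [[0.195, 0.206, 0.007], [0.21, 0.226, 0.035]]
tray 0.89 [207. 370.] 9648 [0.442 0.067 0.006] [[0.35, -0.088, 0.002], [0.535, 0.221, 0.026]]
tray_spot 0.63 [210. 370.] 9755 [0.442 0.066 0.006] [[0.35, -0.088, 0.002], [0.537, 0.221, 0.026]]
white_pail 0.74 [133. 390.] 985 [0.614 0.022 0.034] [[0.573, -0.019, 0.004], [0.657, 0.061, 0.117]]
```

```bash
python3 - <<'E'
from h import *
p,d=save('top','top2.png')
cv2.imwrite('pics/top2z.png',cv2.resize(p[80:260,220:460,::-1],None,fx=3.3,fy=3.3,interpolation=cv2.INTER_CUBIC))
hsv=cv2.cvtColor(p,cv2.COLOR_RGB2HSV)
U,V=np.meshgrid(np.arange(640),np.arange(400))
box=lambda a,b,c,e:(V>=a)&(V<b)&(U>=c)&(U<e)
m=(hsv[...,0]>18)&(hsv[...,0]<35)&(hsv[...,1]>110)&box(180,240,315,375)
P=pts('top',d,m); c,r=cv2.minEnclosingCircle(P[:,:2].astype(np.float32));
A=np.c_[2*P[:,:2],np.ones(len(P))];s=np.linalg.lstsq(A,(P[:,:2]**2).sum(1),rcond=None)[0]
spot=s[:2];print('ring',len(P),s[:2],np.sqrt(s[2]+s[:2]@s[:2]),P[:,2].mean())
r=imaging.regions_of('top','tray')[0]
P=pts('top',d,r['mask']);P=P[P[:,2]>.015]
R=cv2.minAreaRect(P[:,:2].astype(np.float32));print('tray rim',R, cv2.boxPoints(R).tolist())
v=np.array(R[0])-spot;print('tray +x dir deg',np.degrees(np.arctan2(v[1],v[0])),np.linalg.norm(v))
for name,(b) in {'green':(115,185,240,310),'white':(100,165,350,420)}.items():
    mm=box(*b);P=pts('top',d,mm)
    q=P[(P[:,2]>.056)&(P[:,2]<.068)]
    c0=np.median(q[:,:2],0)
    A=np.c_[2*q[:,:2],np.ones(len(q))]
    w=np.ones(len(q))
    for _ in range(20):
        s=np.linalg.lstsq(A*w[:,None],(q[:,:2]**2).sum(1)*w,rcond=None)[0];rr=np.sqrt(s[2]+s[:2]@s[:2])
        w=1/(1+(abs(np.linalg.norm(q[:,:2]-s[:2],axis=1)-rr)/.003)**2)
    print(name,'axis',s[:2],rr,len(q))
    g=P[(P[:,2]>.105)];print(' grip',len(g),g.mean(0),np.linalg.eigh(np.cov(g[:,:2].T)),np.percentile(g,[0,100],axis=0).tolist())
    dist=np.linalg.norm(P[:,:2]-s[:2],axis=1);k=P[(P[:,2]>.022)&(P[:,2]<.04)&(dist>.056)&(dist<.08)]
    print(' knob',len(k),k.mean(0),np.linalg.norm(k.mean(0)[:2]-s[:2]))
    dd=s[:2]-k.mean(0)[:2];print(' pail +x yaw',np.degrees(np.arctan2(dd[1],dd[0])))
E
```

```text
ring 223 [0.43399496 0.13262115] 0.049905459042099816 0.006250749637042057
tray rim ((0.44190335273742676, 0.06837721914052963), (0.17964060604572296, 0.31807708740234375), 6.374423027038574) [[0.3349810540676117, 0.2164601981639862], [0.3702956736087799, -0.09965041279792786], [0.5488256216049194, -0.07970575988292694], [0.513511061668396, 0.23640485107898712]]
tray +x dir deg -82.982224706558 0.06472886158100173
green axis [0.58740453 0.29407106] 0.04105245865280028 242
 grip 115 [0.58594996 0.29510401 0.11379696] EighResult(eigenvalues=array([9.77352230e-06, 2.63360044e-04]), eigenvectors=array([[-0.28199418, -0.95941612],
       [-0.95941612,  0.28199418]])) [[0.5541305925248947, 0.2846770068366796, 0.10508705506204274], [0.6184246605405098, 0.3059951343168126, 0.11889512493142596]]
 knob 42 [0.60478504 0.35691985 0.02992588] 0.06520776943227703
 pail +x yaw -105.45850744454788
white axis [0.61679006 0.01976138] 0.04104694923957085 248
 grip 116 [0.61604372 0.02192149 0.11427993] EighResult(eigenvalues=array([9.00374582e-06, 2.76489834e-04]), eigenvectors=array([[ 0.05123629, -0.99868656],
       [-0.99868656, -0.05123629]])) [[0.5838159724932594, 0.015402913968581483, 0.10516296766006261], [0.6521757407976368, 0.027480044260902642, 0.1196483325938642]]
 knob 40 [0.61292194 0.08587606 0.03064333] 0.0662277324349594
 pail +x yaw -86.65165104098998
```

View pics/top2z.png

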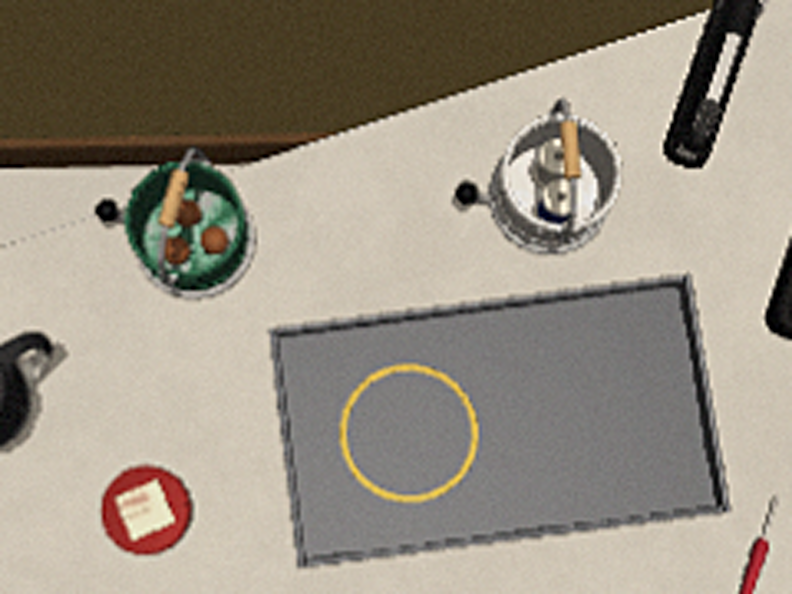

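```bash
python3 - <<'E'
from h import *
H=np.full((60,70),-1.)
for n in ['scene','top','wrist']:
    p,d=save(n,n+'3.png')
    P=pts(n,d,d>0)
    i=np.floor((P[:,0]+.3)/.02).astype(int);j=np.floor((P[:,1]+.8)/.02).astype(int)
    ok=(i>=0)&(i<60)&(j>=0)&(j<70);np.maximum.at(H,(i[ok],j[ok]),P[ok,2])
np.set_printoptions(linewidth=400)
# rows x ; cols y ; value in cm
print('y    '+''.join('%4d'%round((-.8+.04*k)*100) for k in range(35)))
for a in range(12,60,2):
    print('%5.2f'%(-.3+.02*a)+''.join('%4d'%round(100*H[a:a+2,2*k:2*k+2].max()) if H[a:a+2,2*k:2*k+2].max()>-.9 else '   .' for k in range(35)))
for n in ['top','scene']:
    c=imaging.camera_params(n);T=np.linalg.inv(c['pose'])
    for X in [(0,0,0),(.2,-.59,.2),(.2,-.3,.3)]:
        print(n,X,cv2.projectPoints(np.array([X],float),cv2.Rodrigues(T[:3,:3])[0],T[:3,3],np.array(c['intrinsics']),np.array(c['dist_coeffs'],float))[0].ravel())
E
```

```text
y     -80 -76 -72 -68 -64 -60 -56 -52 -48 -44 -40 -36 -32 -28 -24 -20 -16 -12  -8  -4   0   4   8  12  16  20  24  28  32  36  40  44  48  52  56
-0.06 -73 -73 -72   0   0   0   1   0   0   .   .   .   .   .   .   0   0   1  38  39   .   1   2   1   1   0   0   0   0   0   .   .   .   .   .
-0.02 -72 -72 -72   0   0   0   1   0   0   0   .   .   0   0   .   0   0   2  39  39   .   7   2   1   1   1   1   0   0   0   0   .   .   .   .
 0.02 -73 -72 -73   0   0   0   0   1   0   0   .   .   .   .   .   0   0   2  39  38  15  12   2   1   0   1   1   1   1   1   1   .   .   .   .
 0.06 -73 -73 -73 -72   0   0   0   1   0   0   0   0   .   0   0   0   0   2  34  35  20   2   2   1   1   1   1   1   1   1   0   .   .   .   .
 0.10 -73 -72 -73 -73   0   0   0   1   0   0   0  29   .  29  48  48  45  40  32  33   1  40  38   1   1   1   1   1   1   1   1   .   .   .   .
 0.14 -72 -73 -73 -73   0   0  29  25  26  26   .   .   .  30  48  48  50  59  53  34   0  51  41   1   1   1   1   0   1   0   1   0   .   .   .
 0.18 -73 -72 -73  32  34  35  34  34  21  15  12  34  40  45  52  53  51  60 
[... 2137 characters left out ...]
   .   .   .   .   0   0   1   0   1   2   0   0   .   .   . -73 -72 -72 -72 -72 -72 -72 -72 -72 -72 -72 -72 -72 -72 -72
 0.82   .   .   .   .   .   .   .   .   .   .   1   1   0   0   .   .   .   .   .   .   . -72 -72 -72 -72 -72 -72 -72 -72 -72 -72 -72 -72 -72 -72
 0.86 -14  -9  -4   0   6  10  12  12  13  13  13  13  13  14  14  14  14  64  63  61  60  58  57  56  54  53  52  49  48  47  46  43  42  42  40
top (0, 0, 0) [404.42427945 394.53445247]
top (0.2, -0.59, 0.2) [744.30013428 320.35979703]
top (0.2, -0.3, 0.3) [624.01565752 332.8272658 ]
scene (0, 0, 0) [161.01448325 168.87026323]
scene (0.2, -0.59, 0.2) [-82.75140711 341.9296981 ]
scene (0.2, -0.3, 0.3) [ 24.03495914 212.33630472]
```

View pics/wrist0.png

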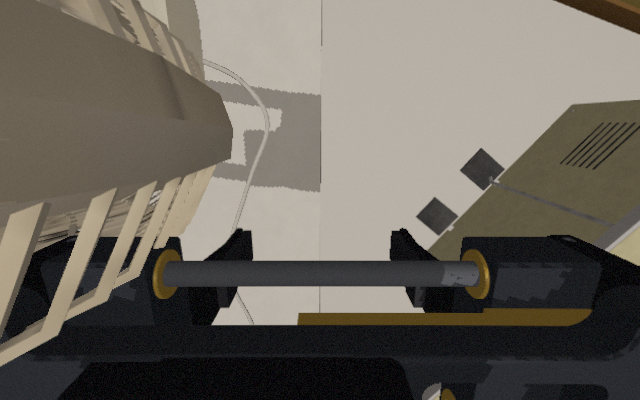

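```bash
python3 - <<'E'
from h import *
L=[]
for n in ['scene','top','wrist']:
    p,d=save(n,n+'4.png')
    h=cv2.cvtColor(p,cv2.COLOR_RGB2HSV)
    m=(d>0)&(h[...,0]>12)&(h[...,0]<30)&(h[...,2]>90)&(h[...,1]<110)
    vis=p.copy();vis[~m]=0
    P=pts(n,d,m);P=P[(P[:,2]>.03)&(P[:,0]<.5)&(P[:,1]<-.05)&(P[:,0]>-.2)&(P[:,1]>-.8)]
    print(n,len(P),P.min(0),P.max(0),np.percentile(P,[1,99],axis=0).round(3).tolist());L.append(P)
    red=(d>0)&(((h[...,0]<8)|(h[...,0]>172)))&(h[...,1]>120)
    R=pts(n,d,red);R=R[(R[:,2]>.05)&(R[:,0]<.4)&(R[:,0]>-.2)];print(' red',len(R),np.percentile(R,[1,99],axis=0).round(3).tolist() if len(R) else '')
P=np.vstack(L)
np.savez('fan.npz',P=P)
r=np.hypot(P[:,0],P[:,1]);a=np.degrees(np.arctan2(P[:,1],P[:,0]))
print('az',np.percentile(a,[0,1,50,99,100]))
for q in np.arange(.1,.65,.05):
    k=(r>=q)&(r<q+.05)
    if k.sum()>3: print('r%.2f'%q,k.sum(),'zmax %.3f zmin %.3f az %.0f..%.0f'%(np.percentile(P[k,2],99),np.percentile(P[k,2],1),*np.percentile(a[k],[1,99])))
E
```

```text
scene 28002 [-0.07900153 -0.4644665   0.03006898] [ 0.49936    -0.05101769  0.52805632] [[0.11, -0.425, 0.036], [0.387, -0.092, 0.513]]
 red 7618 [[-0.04, -0.086, 0.253], [0.24, 0.093, 0.592]]
top 12368 [ 0.13023564 -0.44935769  0.0300016 ] [ 0.38891358 -0.05116956  0.60211656] [[0.18, -0.369, 0.034], [0.379, -0.117, 0.475]]
 red 6152 [[0.142, -0.075, 0.302], [0.238, 0.102, 0.619]]
wrist 25481 [ 0.14694298 -0.66333907  0.03001963] [ 0.33838483 -0.3526054   0.3429879 ] [[0.157, -0.554, 0.038], [0.324, -0.373, 0.341]]
 red 692 [[0.182, -0.66, 0.231], [0.26, -0.504, 0.345]]
az [-144.71844599  -69.83852491  -48.69590474  -28.46772747  -12.34636719]
r0.10 4 zmax 0.342 zmin 0.311 az -142..-134
r0.15 1095 zmax 0.429 zmin 0.201 az -57..-26
r0.20 2562 zmax 0.501 zmin 0.149 az -63..-25
r0.25 6348 zmax 0.524 zmin 0.128 az -63..-30
r0.30 6201 zmax 0.500 zmin 0.035 az -55..-37
r0.35 7026 zmax 0.459 zmin 0.034 az -59..-35
r0.40 8051 zmax 0.395 zmin 0.036 az -70..-33
r0.45 10857 zmax 0.369 zmin 0.033 az -70..-34
r0.50 2010 zmax 0.257 zmin 0.031 az -70..-43
r0.55 21202 zmax 0.341 zmin 0.254 az -68..-60
r0.60 356 zmax 0.328 zmin 0.308 az -69..-64
```

```bash
python3 - <<'E'
import cv2
a=cv2.imread('pics/top4.png')[180:400,340:640];cv2.imwrite('pics/fantop.png',cv2.resize(a,None,fx=2.6,fy=2.6,interpolation=cv2.INTER_CUBIC))
E
```

```text
(no output)
```

View pics/fantop.png

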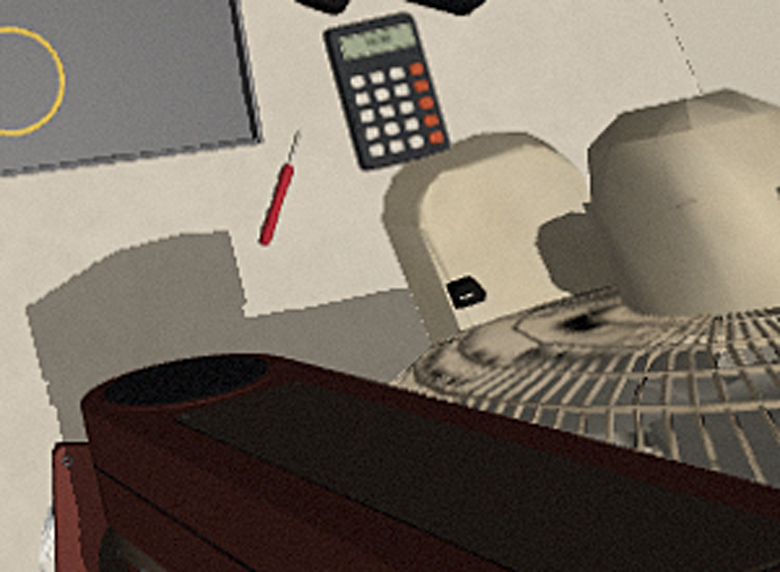

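```bash
python3 -m inch '[[-1,[0,0,0.04],0],[-1,[0,0,0.04],0],[-1,[0,0,0.04],0],[-1,[0,0,0.04],0],[-1,[0,0,0.04],0],[-1,[0,0,0.04],0],[-1,[0,0,0.04],0],[-1,[0,0,0],0]]'; python3 - <<'E'
from h import *
p,d=save('top','top5.png');p,d=save('scene','scene5.png');print(arm.observe()['joints'],arm.observe()['force'])
a=cv2.imread('pics/top5.png');b=cv2.imread('pics/scene5.png');cv2.imwrite('pics/c5.png',cv2.resize(np.vstack([a,b]),(480,600)))
E
```

```text
t: 1.62
position: [0.1979, -0.5941, 0.4862]
orientation: [[0.949, 0.316, 0.003], [0.316, -0.949, -0.015], [-0.002, 0.015, -1.0]]
force: [0.7, -0.9, 1.8]
finger_gap: 1.001
[-1.37508758e+00  2.08401287e-01  1.02017823e+00  3.24990386e-05
  1.90753437e+00 -1.26136609e-01] [-0.52827072  0.20465791 -0.81879741]
```

View pics/c5.png

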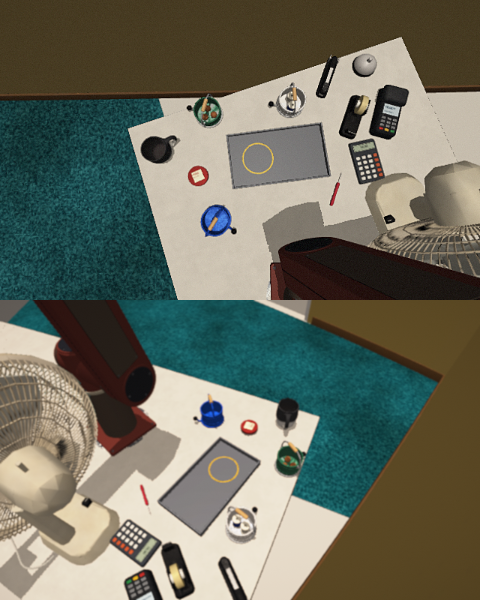

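```bash
python3 -m inch '[[-1,[0,0,0.04],0],[-1,[0.005,-0.01,0.04],0],[-1,[0.005,-0.01,0.03],0],[-1,[0.029,0.01,0],0],[-1,[0.03,0.018,0],-1],[-1,[0.03,0.022,0],-2],[-1,[0.03,0.024,0],-3],[-1,[0.03,0.025,0],-3],[-1,[0.03,0.026,0],-3]]'; python3 - <<'E'
from h import *
p,d=save('top','top6.png');p,d=save('scene','scene6.png');print(arm.observe()['joints'],arm.observe()['force'])
a=cv2.imread('pics/top6.png');b=cv2.imread('pics/scene6.png');cv2.imwrite('pics/c6.png',cv2.resize(np.vstack([a,b]),(480,600)))
E
```

```text
t: 2.47
position: [0.3879, -0.487, 0.5826]
orientation: [[0.994, 0.109, -0.002], [0.109, -0.994, 0.004], [-0.002, -0.004, -1.0]]
force: [0.1, -0.9, 0.1]
finger_gap: 1.001
[-1.01895243e+00  3.18410497e-01  6.81429831e-01  2.04425277e-03
  2.14432059e+00  4.34519681e-01] [-0.83128478 -0.16269459 -0.34041677]
```

View pics/c6.png

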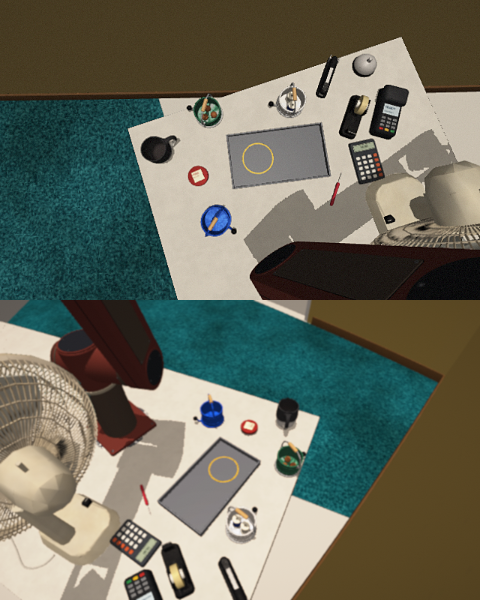

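```bash
python3 -m inch '[[-1,[0.026,0.03,0],-2],[-1,[0.026,0.03,0],-2],[-1,[0.026,0.03,0],-2],[-1,[0.026,0.03,0],-2],[-1,[0.026,0.032,0],-2],[-1,[0.022,0.034,0],-2],[-1,[0.018,0.036,0],-2],[-1,[0.014,0.038,0],-2],[-1,[0.01,0.04,0],-2],[-1,[0,0.04,0],-2],[-1,[0,0.04,0],-1.8]]'; python3 - <<'E'
from h import *
p,d=save('top','top7.png');p,d=save('scene','scene7.png');print(arm.observe()['joints'],arm.observe()['force'])
a=cv2.imread('pics/top7.png');b=cv2.imread('pics/scene7.png');cv2.imwrite('pics/c7.png',cv2.resize(np.vstack([a,b]),(480,600)))
E
```

```text
t: 3.48
position: [0.5811, -0.1066, 0.5824]
orientation: [[0.964, -0.266, -0.004], [-0.266, -0.964, 0.001], [-0.005, -0.0, -1.0]]
force: [0.2, 0.5, 0.8]
finger_gap: 1.001
[-3.09845341e-01  2.22358342e-01  7.97136968e-01  1.71333189e-03
  2.12339413e+00  1.52341887e+00] [ 0.62497663 -0.17198211  0.80531927]
```

View pics/c7.png

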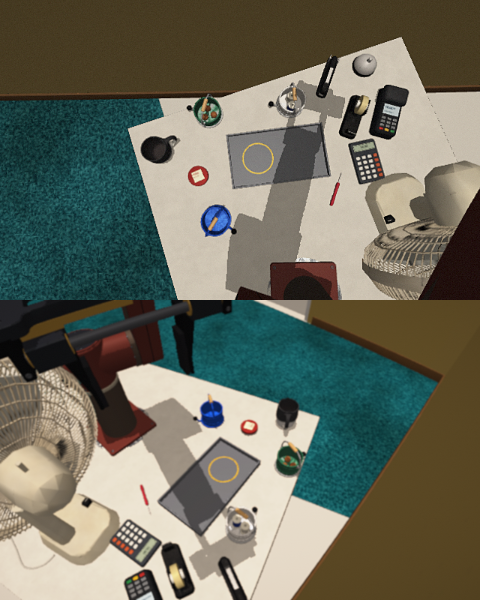

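```bash
python3 -m inch '[[-1,[0,0.035,-0.02],0],[-1,[0,0.035,-0.025],0],[-1,[0,0.035,-0.03],0],[-1,[0,0.035,-0.03],0],[-1,[0,0.035,-0.03],0],[-1,[0,0.035,-0.03],0],[-1,[0,0.035,-0.03],0],[-1,[0,0.035,-0.03],0],[-1,[0,0.035,-0.03],0],[-1,[0,0.035,-0.03],0],[-1,[0,0.02,0],0],[-1,[0,0.01,0],0],[-1,[0,0,0],0]]'; python3 - <<'E'
from h import *
p,d=save('wrist','wrist8.png');s=arm.observe();print(s['joints'],s['position'])
for t in ['green_pail','green_pail_grip','green_pail_knob']:
    for r in imaging.regions_of('wrist',t):
        P=pts('wrist',d,r['mask'])
        print(t,round(r['confidence'],2),np.round(r['location']),r['mask'].sum(),np.round(np.median(P,0),3),np.round(np.percentile(P,[2,98],axis=0),3).tolist())
E
```

```text
t: 4.67
position: [0.5803, 0.2448, 0.3227]
orientation: [[0.965, -0.263, -0.002], [-0.263, -0.965, -0.001], [-0.002, 0.001, -1.0]]
force: [0.6, -0.4, 0.2]
finger_gap: 1.0
[ 2.72321660e-01  1.84464600e-01  1.33067679e+00 -7.11175673e-04
  1.62677395e+00  2.11019424e+00] [0.58103581 0.24359425 0.32400276]
green_pail 0.9 [308. 354.] 424 [0.281 0.26  0.012] [[0.253, 0.225, 0.002], [0.601, 0.301, 0.447]]
green_pail 0.86 [167. 288.] 2321 [0.595 0.295 0.029] [[0.553, 0.252, 0.006], [0.636, 0.352, 0.118]]
green_pail_grip 0.54 [173. 284.] 352 [0.596 0.293 0.116] [[0.548, 0.279, 0.062], [0.638, 0.307, 0.119]]
green_pail_knob 0.51 [166. 254.] 84 [0.612 0.354 0.033] [[0.606, 0.347, 0.016], [0.62, 0.363, 0.036]]
```

View pics/wrist8.png

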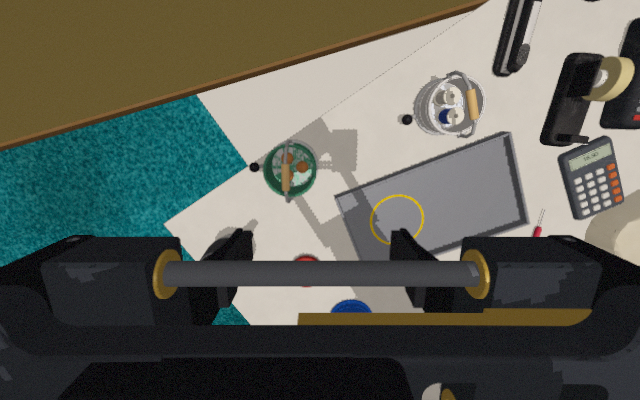

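```bash
python3 -m inch '[[-1,[0.008,0.025,-0.03],0],[-1,[0,0.025,-0.03],0],[-1,[0,0,-0.03],0],[-1,[0,0,-0.02],0],[-1,[0,0,0],0]]'; cat > m.py <<'E'
from h import *
import sys
def fit(n,d,P):
    q=P[(P[:,2]>.056)&(P[:,2]<.068)]
    A=np.c_[2*q[:,:2],np.ones(len(q))];w=np.ones(len(q))
    for _ in range(20):
        s=np.linalg.lstsq(A*w[:,None],(q[:,:2]**2).sum(1)*w,rcond=None)[0];rr=np.sqrt(s[2]+s[:2]@s[:2])
        w=1/(1+(abs(np.linalg.norm(q[:,:2]-s[:2],axis=1)-rr)/.003)**2)
    print(n,'axis',s[:2],rr,len(q))
    g=P[(P[:,2]>.105)&(P[:,2]<.125)];w,v=np.linalg.eigh(np.cov(g[:,:2].T));print(' grip',len(g),g.mean(0),'mid',(g.min(0)+g.max(0))/2,'dir',np.degrees(np.arctan2(v[1,1],v[0,1])))
    dist=np.linalg.norm(P[:,:2]-s[:2],axis=1);k=P[(P[:,2]>.022)&(P[:,2]<.04)&(dist>.056)&(dist<.08)]
    dd=s[:2]-k.mean(0)[:2];print(' knob',len(k),k.mean(0),'yaw',np.degrees(np.arctan2(dd[1],dd[0])))
if __name__=='__main__':
    for n in ['wrist','top']:
        p,d=save(n,n+'_%s.png'%sys.argv[1]);P=pts(n,d,d>0)
        c=np.array(eval(sys.argv[2]))
        P=P[(np.linalg.norm(P[:,:2]-c,axis=1)<.085)&(P[:,2]<.14)]
        try: fit(n,d,P)
        except Exception as e: print(n,e)
    s=arm.observe();print(s['position'],s['orientation'][:,1],s['force'])
E
python3 m.py 9 '(.587,.294)'
```

```text
t: 5.28
position: [0.5864, 0.2919, 0.2087]
orientation: [[0.964, -0.266, -0.008], [-0.266, -0.964, -0.003], [-0.007, 0.005, -1.0]]
force: [-0.1, 0.3, -1.2]
finger_gap: 1.002
wrist axis [0.59333255 0.29636576] 0.040822727555538424 976
 grip 555 [0.59509391 0.29650029 0.11603661] mid [0.59314659 0.29725789 0.112958  ] dir 163.7995399646214
 knob 140 [0.61134611 0.35886175 0.03311171] yaw -106.07885947492197
top axis [0. 0.] 0.0 0
top zero-size array to reduction operation minimum which has no identity
[0.58908262 0.29282271 0.21469777] [-2.66353327e-01 -9.63875396e-01  3.56210112e-04] [-0.14276076  0.08210453  0.49597303]
  avg = a.mean(axis, **keepdims_kw)
  ret = um.true_divide(
m.py:10: RuntimeWarning: Degrees of freedom <= 0 for slice
  g=P[(P[:,2]>.105)&(P[:,2]<.125)];w,v=np.linalg.eigh(np.cov(g[:,:2].T));print(' grip',len(g),g.mean(0),'mid',(g.min(0)+g.max(0))/2,'dir',np.degrees(np.arctan2(v[1,1],v[0,1])))
  c *= np.true_divide(1, fact)
  c *= np.true_divide(1, fact)
m.py:10: RuntimeWarning: Mean of empty slice.
  g=P[(P[:,2]>.105)&(P[:,2]<.125)];w,v=np.linalg.eigh(np.cov(g[:,:2].T));print(' grip',len(g),g.mean(0),'mid',(g.min(0)+g.max(0))/2,'dir',np.degrees(np.arctan2(v[1,1],v[0,1])))
```

View pics/wrist_9.png

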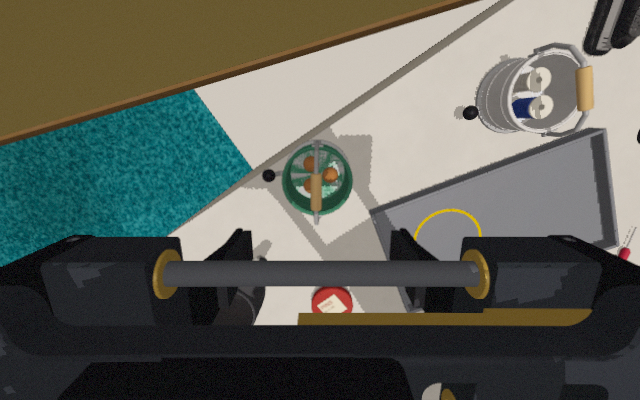

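```bash
python3 -m inch '[[-1,[0.001,0.002,-0.03],0],[-1,[0,0,-0.03],0],[-1,[0,0,-0.03],0],[-1,[0,0,-0.02],0],[-1,[0,0,-0.01],0],[-1,[0,0,0],0],[-1,[0,0,0],0]]' 20; python3 m.py 10 '(.59,.295)' 2>/dev/null
```

```text
t: 5.97
position: [0.5913, 0.2961, 0.0966]
orientation: [[0.964, -0.266, 0.003], [-0.266, -0.964, 0.001], [0.003, -0.002, -1.0]]
force: [-0.1, -0.5, 0.3]
finger_gap: 1.002
wrist axis [0.59170557 0.29622233] 0.04090803586201062 1961
 grip 1103 [0.59881424 0.29490474 0.11442917] mid [0.5995405  0.29480004 0.11501915] dir 163.60827983915084
 knob 266 [0.61038598 0.35821318 0.03038148] yaw -106.76972668111256
top axis [0. 0.] 0.0 0
top zero-size array to reduction operation minimum which has no identity
[0.59188833 0.29659224 0.09757342] [-0.26522997 -0.96418083 -0.00289752] [0.62581786 0.25336874 0.6006949 ]
```

View pics/wrist_10.png

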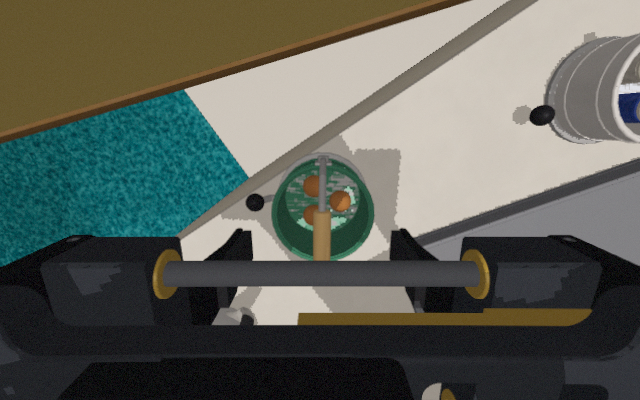

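```bash
python3 -m inch '[[-1,[0,0,-0.004],0],[1,[0,0,0],0],[1,[0,0,0],0],[1,[0,0,0],0],[1,[0,0,0],0],[1,[0,0,0],0],[1,[0,0,0],0],[1,[0,0,0],0]]' 25;python3 -m inch '[[1,[0,0,0.005],0],[1,[0,0,0.01],0],[1,[0,0,0.01],0],[1,[0,0,0.01],0],[1,[0,0,0.01],0],[1,[0,0,0],0],[1,[0,0,0],0],[1,[0,0,0],0]]'; python3 m.py 11 '(.59,.295)' 2>/dev/null; python3 -c "
from h import *
save('scene','scene11.png')"
```

```text
t: 6.73
position: [0.5896, 0.2961, 0.0902]
orientation: [[0.964, -0.265, -0.0], [-0.265, -0.964, -0.0], [-0.0, 0.0, -1.0]]
force: [0.0, 0.2, 0.1]
finger_gap: 0.552
t: 7.4
position: [0.5895, 0.296, 0.1352]
orientation: [[0.964, -0.265, -0.0], [-0.265, -0.964, -0.0], [-0.0, 0.0, -1.0]]
force: [-0.5, -0.2, 0.2]
finger_gap: 0.016
wrist axis [0.59107454 0.29567626] 0.040804594043227144 1234
 grip 680 [0.59769315 0.2944758  0.11298255] mid [0.59062574 0.29588168 0.11100745] dir 164.38111651271424
 knob 206 [0.60912101 0.35785805 0.02918674] yaw -106.18383929535203
top axis [0. 0.] 0.0 0
top zero-size array to reduction operation minimum which has no identity
[0.58909617 0.29586522 0.13431749] [-2.64939993e-01 -9.64264538e-01  8.37365322e-04] [ 0.61290356 -0.38025593  0.14592396]
```

View pics/wrist_11.png

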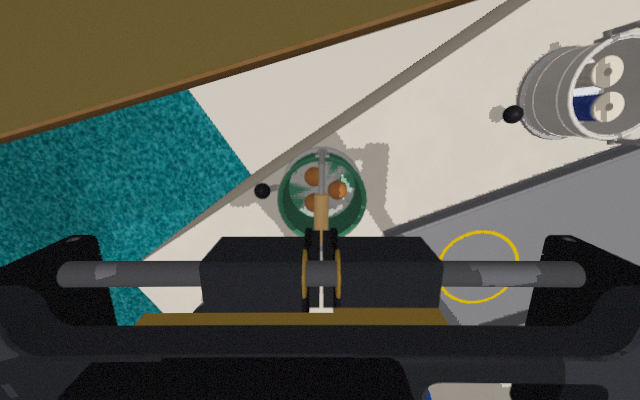

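View pics/scene11.png

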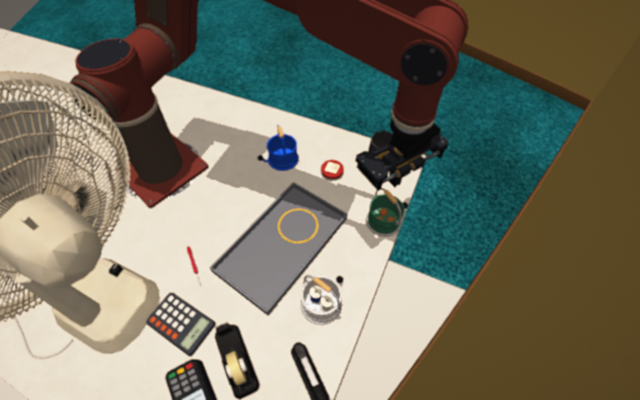

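```bash
python3 -m inch '[[-1,[0,0,0],0],[-1,[0,0,0],0],[-1,[0,0,0],0],[-1,[0,0,0],0],[-1,[0,0,0],0],[-1,[0,0,0],0],[-1,[0,0,0],0],[-1,[0,0,0],0],[-1,[0,0,-0.02],0],[-1,[0,0,-0.02],0],[-1,[0,0,-0.005],0],[-1,[0,0,0],0]]';python3 -m inch '[[1,[0,0,0],0],[1,[0,0,0],0],[1,[0,0,0],0],[1,[0,0,0],0],[1,[0,0,0],0],[1,[0,0,0],0],[1,[0,0,0],0],[1,[0,0,0],0],[1,[0,0,0],0],[1,[0,0,0],0],[1,[0,0,0],0],[1,[0,0,0],0],[1,[0,0,0],0],[1,[0,0,0],0],[1,[0,0,0],0]]' 25
```

```text
t: 8.55
position: [0.5878, 0.2954, 0.0877]
orientation: [[0.964, -0.265, -0.004], [-0.265, -0.964, -0.002], [-0.004, 0.003, -1.0]]
force: [-0.1, -0.3, 0.1]
finger_gap: 0.837
t: 9.8
position: [0.5897, 0.2961, 0.0902]
orientation: [[0.964, -0.265, -0.0], [-0.265, -0.964, -0.0], [-0.0, 0.0, -1.0]]
force: [-0.2, 0.4, 0.7]
finger_gap: 0.012
```

```bash
python3 m.py 12 '(.59,.295)' 2>/dev/null; python3 -c "
from h import *
p,d=save('scene','scene12.png')
cv2.imwrite('pics/scene12z.png',cv2.resize(p[120:260,320:460,::-1],None,fx=4,fy=4,interpolation=cv2.INTER_CUBIC))"
```

```text
wrist axis [0.59187367 0.2956593 ] 0.04053671302421094 1313
 grip 725 [0.60577588 0.29249499 0.11454731] mid [0.60203153 0.29374223 0.11498349] dir 164.02730472881677
 knob 279 [0.60975275 0.35773245 0.02958671] yaw -106.06811850767679
top axis [0. 0.] 0.0 0
top zero-size array to reduction operation minimum which has no identity
[0.58964909 0.2961011  0.09015354] [-2.64915190e-01 -9.64271716e-01 -6.03107626e-06] [ 0.20523625  1.25510371 -1.14559251]
```

View pics/wrist_12.png

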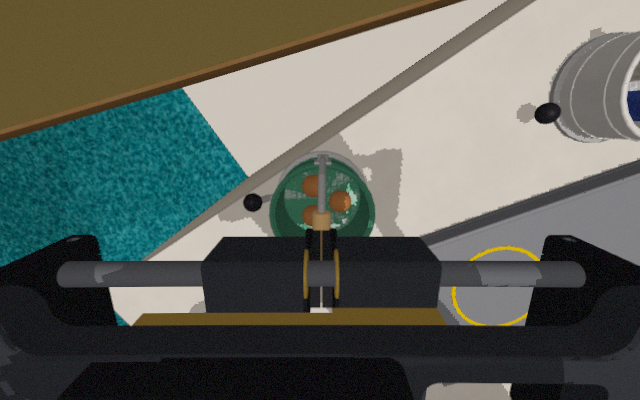

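View pics/scene12z.png

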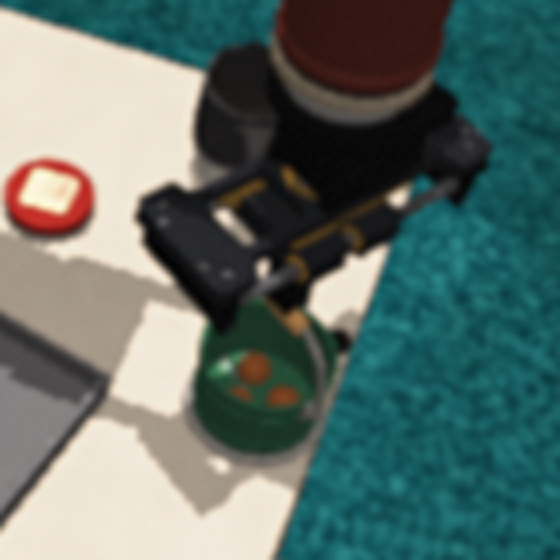

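```bash
python3 -m inch '[[1,[0,0,0],0],[1,[0,0,0],0],[1,[0,0,0.01],0],[1,[0,0,0.01],0],[1,[0,0,0.01],0],[1,[0,0,0],0],[1,[0,0,0],0]]'; python3 m.py 13 '(.59,.295)' 2>/dev/null; python3 -c "
import cv2
p=cv2.imread('pics/wrist_13.png');q=cv2.imread('pics/wrist_12.png')
import numpy as np
f=lambda a:cv2.resize(a[130:330,220:420],None,fx=2,fy=2,interpolation=cv2.INTER_CUBIC)
cv2.imwrite('pics/w13z.png',np.hstack([f(q),f(p)]))"
```

```text
t: 10.53
position: [0.5908, 0.2965, 0.1223]
orientation: [[0.964, -0.265, 0.003], [-0.265, -0.964, 0.001], [0.003, -0.002, -1.0]]
force: [-0.2, -0.4, -0.2]
finger_gap: 0.005
wrist axis [0.59081542 0.29548051] 0.04070992898706988 1214
 grip 606 [0.60190365 0.29318925 0.11225924] mid [0.60358708 0.29464354 0.11046227] dir 163.60145435637287
 knob 225 [0.60867456 0.35771978 0.02833908] yaw -106.0104773058631
top axis [0. 0.] 0.0 0
top zero-size array to reduction operation minimum which has no identity
[0.58964    0.29608674 0.12033052] [-2.64924322e-01 -9.64269194e-01 -1.59404474e-04] [-0.07489606 -0.14734508  0.04852653]
```

View pics/w13z.png

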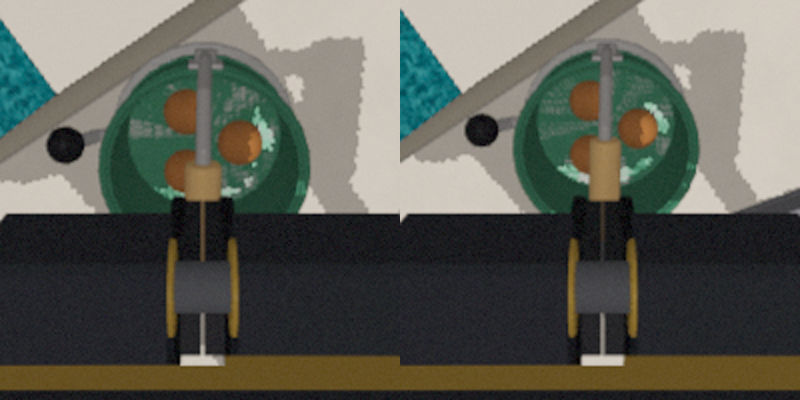

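```bash
python3 - <<'E'
from h import *
p,d=save('wrist','wrist14.png');s=arm.observe();R=np.array(s['orientation']);t=np.array(s['position'])
for (r,c) in [(232,312),(240,312),(250,312),(260,312),(232,321),(245,321),(300,312),(240,330),(222,321),(214,321),(205,321),(305,321),(309,321)]:
    m=np.zeros(d.shape,bool);m[r,c]=1
    P=pts('wrist',d,m)
    print((r,c),p[r,c],d[r,c], P.round(4), ((P-t)@R).round(4))
m=np.zeros(d.shape,bool);m[215:235,300:343]=1
E
```

```text
(232, 312) [14 18 15] 0.16577388 [[0.6028 0.2985 0.155 ]] [[ 0.0123 -0.006  -0.0352]]
(240, 312) [16 19 21] 0.16034992 [[0.6006 0.2989 0.1613]] [[ 0.01   -0.0058 -0.0415]]
(250, 312) [31 31 31] 0.14813085 [[0.6004 0.2986 0.174 ]] [[ 0.01   -0.0055 -0.0542]]
(260, 312) [36 39 40] 0.13675183 [[0.6007 0.2981 0.1858]] [[ 0.0104 -0.0051 -0.0659]]
(232, 321) [56 48 39] 0.1706722 [[0.5996 0.2938 0.1505]] [[ 0.0104 -0.0007 -0.0306]]
(245, 321) [59 48 40] 0.1522581 [[0.5999 0.2938 0.1695]] [[ 0.0107 -0.0007 -0.0497]]
(300, 312) [41 38 39] 0.13119009 [[0.5859 0.302  0.1959]] [[-0.005  -0.0049 -0.0761]]
(240, 330) [23 26 23] 0.15510873 [[0.6    0.2886 0.1662]] [[ 0.0122  0.0043 -0.0463]]
(222, 321) [155 126  81] 0.20636538 [[0.5931 0.2955 0.1152]] [[ 0.0038 -0.0006  0.0046]]
(214, 321) [158 127  81] 0.20348196 [[0.5995 0.2938 0.1163]] [[ 0.0104 -0.0006  0.0035]]
(205, 321) [160 129  85] 0.20352983 [[0.6056 0.2921 0.1145]] [[ 0.0167 -0.0006  0.0053]]
(305, 321) [138 133 128] 0.13107063 [[0.5827 0.2985 0.1967]] [[-0.0071 -0.0007 -0.0769]]
(309, 321) [211 205 195] 0.3628025 [[ 0.4356  0.3386 -0.0006]] [[-0.1595 -0.0004  0.1206]]
```

```bash
python3 - <<'E'
from h import *
p,d=save('wrist','wrist15.png');s=arm.observe();R=np.array(s['orientation']);t=np.array(s['position'])
m=np.zeros(d.shape,bool);m[222:300,295:348]=1
P=(pts('wrist',d,m)-t)@R
h,_=np.histogram(P[:,2],bins=np.arange(-.1,.13,.005));print(list(zip(np.arange(-.1,.125,.005).round(3),h)))
q=P[(P[:,2]<-.005)];print(q[np.argsort(-q[:,2])[:15]].round(4))
for r in range(222,236): print(r,p[r,308:334:6].sum(1),((d[r,308:334:6])).round(3))
E
python3 -c "
import cv2;p=cv2.imread('pics/wrist15.png');cv2.imwrite('pics/w15z.png',cv2.resize(p[180:320,240:400],None,fx=4.5,fy=4.5,interpolation=cv2.INTER_NEAREST))"
```

```text
[(np.float64(-0.1), np.int64(2)), (np.float64(-0.095), np.int64(18)), (np.float64(-0.09), np.int64(1)), (np.float64(-0.085), np.int64(25)), (np.float64(-0.08), np.int64(286)), (np.float64(-0.075), np.int64(0)), (np.float64(-0.07), np.int64(35)), (np.float64(-0.065), np.int64(104)), (np.float64(-0.06), np.int64(103)), (np.float64(-0.055), np.int64(161)), (np.float64(-0.05), np.int64(110)), (np.float64(-0.045), np.int64(107)), (np.float64(-0.04), np.int64(111)), (np.float64(-0.035), np.int64(97)), (np.float64(-0.03), np.int64(53)), (np.float64(-0.025), np.int64(0)), (np.float64(-0.02), np.int64(0)), (np.float64(-0.015), np.int64(0)), (np.float64(-0.01), np.int64(0)), (np.float64(-0.005), np.int64(0)), (np.float64(0.0), np.int64(55)), (np.float64(0.005), np.int64(70)), (np.float64(0.01), np.int64(2)), (np.float64(0.015), np.int64(0)), (np.float64(0.02), np.int64(0)), (np.float64(0.025), np.int64(0)), (np.float64(0.03), np.int64(0)), (np.float64(0.035), np.int64(0)), (np.float64(0.04), np.int64(0)), (np.float64(0.045), np.int64(0)), (np.float64(0.05), np.int64(0)), (np.float64(0.055), np
[... 973 characters left out ...]
316]
224 [159 324 369 333 151] [0.31  0.209 0.205 0.21  0.313]
225 [154 311 365 340 143] [0.308 0.209 0.206 0.21  0.31 ]
226 [132 312 361 335 144] [0.305 0.209 0.207 0.209 0.307]
227 [127 310 366 330 120] [0.301 0.21  0.207 0.21  0.174]
228 [ 76 313 368 330  65] [0.171 0.21  0.207 0.209 0.172]
229 [ 42 285 334 304  33] [0.17  0.21  0.207 0.209 0.171]
230 [ 47 191 225 217  37] [0.17  0.173 0.172 0.174 0.17 ]
231 [ 22  67 118  84  42] [0.167 0.172 0.171 0.172 0.167]
232 [ 48  67 129  51  60] [0.167 0.171 0.169 0.171 0.167]
233 [ 18  59 124  80  45] [0.164 0.169 0.168 0.168 0.165]
234 [ 39  81 132  60  48] [0.163 0.167 0.167 0.168 0.163]
235 [ 36  86 137  90  49] [0.162 0.166 0.166 0.166 0.162]
```

View pics/w15z.png

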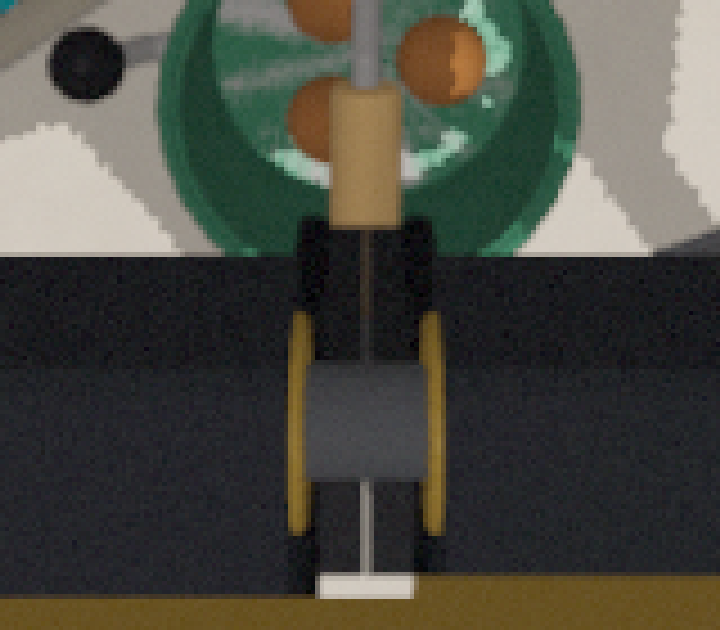

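```bash
python3 -m inch '[[0,[0,0,0],0],[0,[0,0,0],0],[0,[0,0,0],0],[0,[0,0,0],0],[0,[0,0,0],0],[0,[0,0,0],0],[0,[0,0,-0.02],0],[0,[0,0,-0.02],0],[0,[0,0,-0.01],0],[0,[0,0,-0.005],0],[0,[0,0,0],0]]';python3 -m inch '[[1,[0,0,0],0],[1,[0,0,0],0],[1,[0,0,0],0],[1,[0,0,0],0],[1,[0,0,0],0],[1,[0,0,0],0],[1,[0,0,0],0],[1,[0,0,0],0],[1,[0,0,0],0],[1,[0,0,0],0]]' 25;  python3 m.py 16 '(.59,.295)' 2>/dev/null
```

```text
t: 11.65
position: [0.5886, 0.2957, 0.0636]
orientation: [[0.964, -0.265, -0.003], [-0.265, -0.964, -0.001], [-0.002, 0.002, -1.0]]
force: [-0.2, -0.5, 0.3]
finger_gap: 0.496
t: 12.48
position: [0.59, 0.2962, 0.0657]
orientation: [[0.964, -0.265, 0.001], [-0.265, -0.964, 0.0], [0.001, -0.0, -1.0]]
force: [-1.0, -0.8, 4.0]
finger_gap: 0.13
wrist axis [0.59229778 0.29555392] 0.040245026535483244 1433
 grip 1774 [0.59970778 0.29439721 0.11411137] mid [0.59074482 0.29402523 0.11497779] dir 164.03126259821215
 knob 354 [0.60954837 0.35775553 0.0294307 ] yaw -105.50047825381606
top axis [0. 0.] 0.0 0
top zero-size array to reduction operation minimum which has no identity
[0.58995131 0.29614081 0.06564238] [-2.64958969e-01 -9.64259635e-01 -3.18507390e-04] [-0.33357853 -0.71354932  4.78449231]
```

View pics/wrist_16.png

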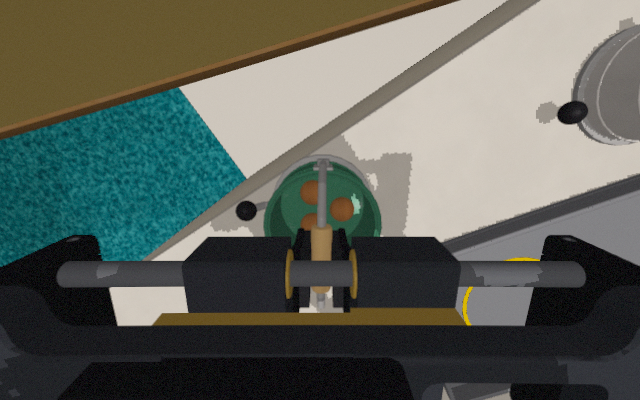

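```bash
python3 -m inch '[[1,[0,0,0.003],0],[1,[0,0,0.006],0],[1,[0,0,0.01],0],[1,[0,0,0.012],0],[1,[0,0,0.012],0],[1,[0,0,0.012],0],[1,[0,0,0.01],0],[1,[0,0,0.005],0],[1,[0,0,0],0],[1,[0,0,0],0]]'; python3 - <<'E'
from h import *
p,d=save('scene','scene17.png');cv2.imwrite('pics/scene17z.png',cv2.resize(p[100:300,280:480,::-1],None,fx=3,fy=3,interpolation=cv2.INTER_CUBIC))
p,d=save('wrist','wrist17.png');P=pts('wrist',d,d>0);s=arm.observe();print(s['position'],s['force'],s['finger_gap'])
U=P[(abs(P[:,0]-.61)<.02)&(abs(P[:,1]-.36)<.02)&(P[:,2]>.05)];print('knob',len(U),U.mean(0) if len(U) else '')
E
```

```text
t: 13.42
position: [0.5898, 0.2961, 0.1356]
orientation: [[0.964, -0.265, 0.001], [-0.265, -0.964, 0.0], [0.001, -0.0, -1.0]]
force: [-0.2, 0.5, -2.0]
finger_gap: 0.122
[0.58904886 0.2958304  0.13423583] [ 0.04365621  0.29378975 -1.38163379] 0.12901664839917767
knob 5387 [0.62399703 0.35609221 0.24840803]
```

View pics/scene17z.png

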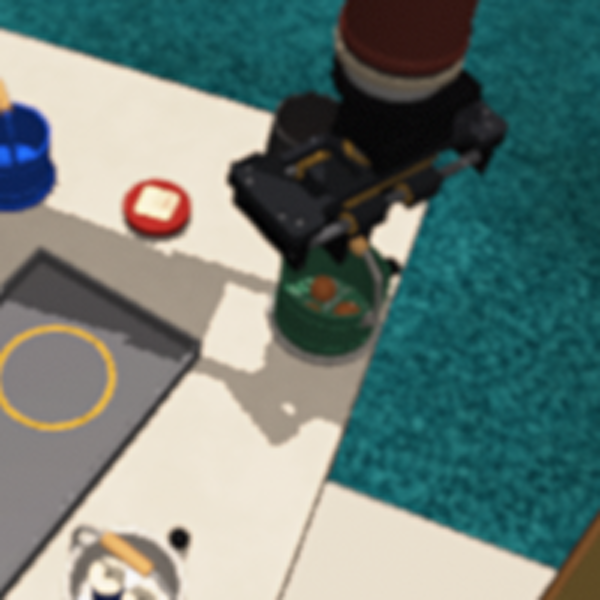

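View pics/wrist17.png

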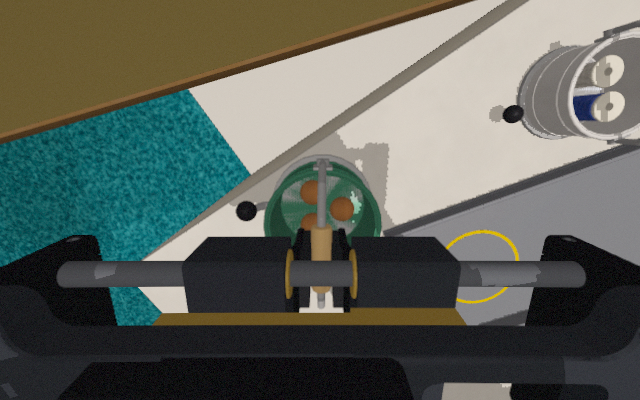

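```bash
python3 -m inch '[[1,[-0.005,-0.005,0],0],[1,[-0.01,-0.01,0],2],[1,[-0.015,-0.016,0],2.5],[1,[-0.016,-0.017,0],2.5],[1,[-0.016,-0.017,0],2.5],[1,[-0.016,-0.017,0],2.5],[1,[-0.016,-0.017,0],2.5],[1,[-0.016,-0.017,0],2.5],[1,[-0.016,-0.017,0],2],[1,[-0.014,-0.014,0],2],[1,[-0.009,-0.01,0],1],[1,[-0.005,-0.005,0],0],[1,[0,0,0],0],[1,[0,0,0],0],[1,[0,0,0],0]]'; python3 - <<'E'
from h import *
for n in ['wrist','top','scene']:
    p,d=save(n,n+'18.png')
    h=cv2.cvtColor(p,cv2.COLOR_RGB2HSV);P=pts(n,d,d>0)
    m=(h[...,0]>20)&(h[...,0]<35)&(h[...,1]>120)&(h[...,2]>90)
    Q=pts(n,d,m);Q=Q[(abs(Q[:,0]-.436)<.07)&(abs(Q[:,1]-.134)<.07)&(Q[:,2]<.012)]
    if len(Q)>20:
        A=np.c_[2*Q[:,:2],np.ones(len(Q))];s=np.linalg.lstsq(A,(Q[:,:2]**2).sum(1),rcond=None)[0];print(n,'ring',len(Q),s[:2],np.sqrt(s[2]+s[:2]@s[:2]))
    W=P[(P[:,2]>.018)&(P[:,2]<.03)&(abs(P[:,0]-.44)<.15)&(abs(P[:,1]-.07)<.2)]
    print(n,len(W))
s=arm.observe();print(s['position'],s['orientation'][:,1],s['force'],s['finger_gap'])
E
```

```text
t: 14.77
position: [0.4362, 0.1345, 0.1353]
orientation: [[0.993, 0.115, 0.001], [0.115, -0.993, 0.0], [0.001, -0.0, -1.0]]
force: [0.8, 0.0, -1.0]
finger_gap: 0.128
wrist ring 409 [0.43619527 0.13378455] 0.049948043453058075
wrist 3750
top ring 49 [0.43354413 0.13208266] 0.049392387027091395
top 366
scene ring 30 [0.43592889 0.13351511] 0.04961338820395069
scene 873
[0.43604788 0.13450347 0.13514399] [ 1.15960578e-01 -9.93253812e-01 -1.00789956e-04] [-0.68970343  0.78189947 -2.12231524] 0.12571302767949116
```

View pics/wrist18.png

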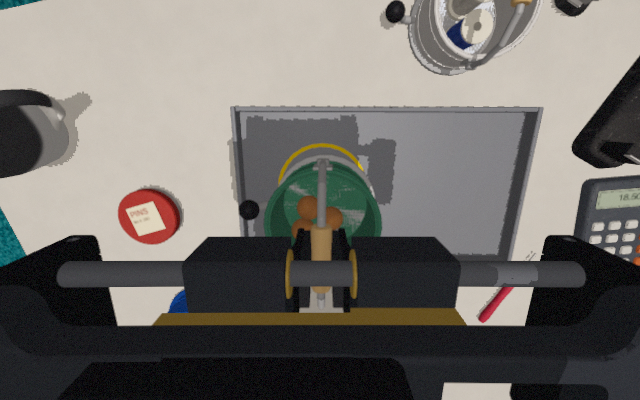

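View pics/scene18.png

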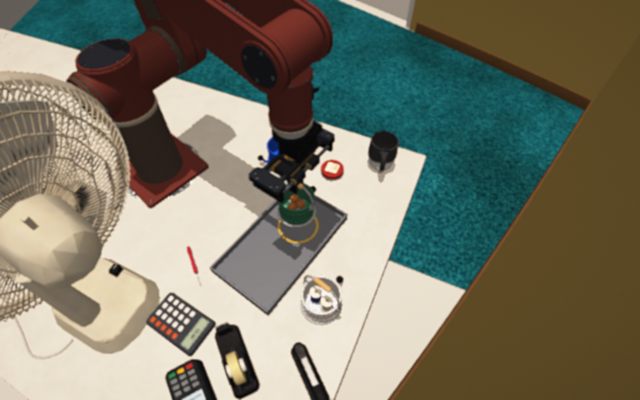

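```bash
python3 -m inch '[[1,[0,0,-0.006],0],[1,[0,0,-0.012],0],[1,[0,0,-0.013],0],[1,[0,0,-0.013],0],[1,[0,0,-0.01],0],[1,[0,0,-0.006],0],[1,[0,0,-0.004],0],[1,[0,0,0],0],[1,[0,0,0],0],[1,[0,0,0],0]]'; python3 -m inch '[[0,[0,0,0],0],[0,[0,0,0],0],[0,[0,0,0],0],[0,[0,0,0],0],[0,[0,0,0],0],[0,[0,0,0],0],[0,[0,0,0],0],[0,[0,0,0],0]]'; python3 m.py 19 '(.436,.134)' 2>/dev/null
```

```text
t: 15.75
position: [0.4361, 0.1342, 0.0715]
orientation: [[0.993, 0.116, 0.001], [0.116, -0.993, 0.0], [0.001, -0.0, -1.0]]
force: [-0.8, -1.3, -1.9]
finger_gap: 0.128
t: 16.42
position: [0.4357, 0.1341, 0.0712]
orientation: [[0.993, 0.116, 0.0], [0.116, -0.993, 0.0], [0.0, -0.0, -1.0]]
force: [-0.8, -0.6, -0.2]
finger_gap: 0.491
wrist axis [0.43856409 0.13274729] 0.04002965756446189 1173
 grip 2080 [0.44661315 0.13577754 0.11639984] mid [0.43712014 0.13576908 0.11499737] dir 108.64231104949124
 knob 351 [0.43168516 0.19656728 0.03409803] yaw -83.84804234961267
top axis [0.42179142 0.12850675] 0.030813601087229428 28
 grip 14 [0.40137977 0.12909813 0.11049114] mid [0.40054454 0.12999181 0.11009537] dir -172.92391202357453
 knob 0 [nan nan nan] yaw nan
[0.43565012 0.13407396 0.07116306] [ 1.15579919e-01 -9.93298184e-01  8.30154168e-06] [ 0.52110897 -0.21865893  0.37414005]
```

View pics/wrist_19.png

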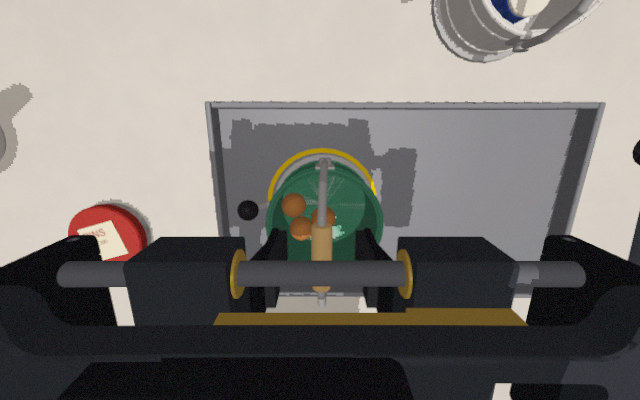

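```bash
python3 -m inch '[[0,[0,0,0.02],0],[0,[0,0,0.03],0],[0,[0,0,0.03],0],[0,[0,0.004,0],7],[0,[0,0.005,0],7],[0,[-0.001,0.006,0],7],[0,[0,0.006,0],7],[0,[-0.001,0.006,0],7],[0,[0,0.006,0],7],[0,[-0.001,0.006,0],7],[0,[0,0.006,0],7],[0,[-0.001,0.006,0],7],[0,[0,0.006,0],7],[0,[0,0.005,0],7],[0,[0,0,0],7],[0,[0,0,0],6],[0,[0,0,0],0],[0,[0,0,0],0]]'; python3 - <<'E'
from h import *
from m import fit
for n in ['wrist','top','scene']:
    p,d=save(n,n+'20.png');P=pts(n,d,d>0);P=P[(np.linalg.norm(P[:,:2]-[.437,.134],axis=1)<.085)&(P[:,2]<.14)]
    P[:,2]-=.005
    try: fit(n,d,P)
    except Exception as e: print(e)
s=arm.observe();print(s['position'],s['orientation'][:,1],s['joints'])
E
```

```text
t: 18.02
position: [0.4316, 0.1961, 0.1511]
orientation: [[-0.112, 0.994, -0.0], [0.994, 0.112, -0.0], [0.0, -0.0, -1.0]]
force: [0.1, 0.1, 0.2]
finger_gap: 0.502
wrist axis [0.43559323 0.13253968] 0.041720965195578795 515
zero-size array to reduction operation minimum which has no identity
top axis [0.41599866 0.12694089] 0.024622099255032268 43
 grip 114 [0.429666   0.13256482 0.1142683 ] mid [0.42668226 0.13294816 0.11267565] dir -173.77957345186402
 knob 0 [nan nan nan] yaw nan
scene axis [0.43622788 0.13056216] 0.04114664063588384 216
 grip 105 [0.43871949 0.13217745 0.11285233] mid [0.43693696 0.13267968 0.11229916] dir -172.68666512815994
 knob 29 [0.43110703 0.19557174 0.03013474] yaw -85.4960732492006
[0.43166667 0.19602802 0.15117415] [ 9.93578024e-01  1.13149060e-01 -2.64422000e-05] [ 2.59700383e-01 -1.10409726e-01  1.95620664e+00  1.82466337e-05
  1.29581988e+00  1.46303530e-01]
  avg = a.mean(axis, **keepdims_kw)
  ret = um.true_divide(
m.py:10: RuntimeWarning: Degrees of freedom <= 0 for slice
  g=P[(P[:,2]>.105)&(P[:,2]<.125)];w,v=np.linalg.eigh(np.cov(g[:,:2].T));print(' grip',len(g),g.mean(0),'mid',(g.min(0)+g.max(0))/2,'dir',np.degrees(np.arctan2(v[1,1],v[0,1])))
  c *= np.true_divide(1, fact)
  c *= np.true_divide(1, fact)
m.py:10: RuntimeWarning: Mean of empty slice.
  g=P[(P[:,2]>.105)&(P[:,2]<.125)];w,v=np.linalg.eigh(np.cov(g[:,:2].T));print(' grip',len(g),g.mean(0),'mid',(g.min(0)+g.max(0))/2,'dir',np.degrees(np.arctan2(v[1,1],v[0,1])))
m.py:12: RuntimeWarning: Mean of empty slice.
  dd=s[:2]-k.mean(0)[:2];print(' knob',len(k),k.mean(0),'yaw',np.degrees(np.arctan2(dd[1],dd[0])))
```

View pics/wrist20.png

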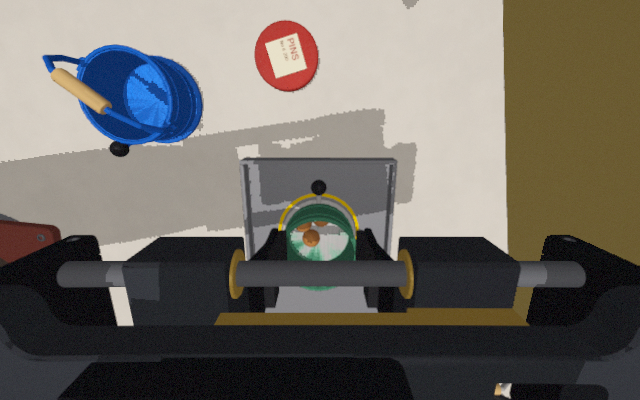

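View pics/scene20.png

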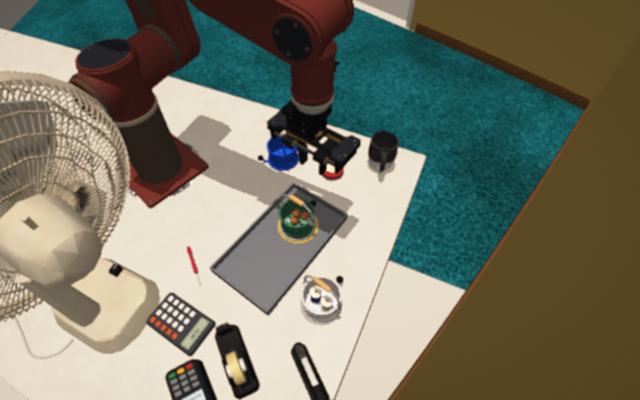

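```bash
python3 - <<'E'
from h import *
p,d=save('wrist','wrist21.png')
m=np.zeros(d.shape,bool);m[176:199,306:332]=1;m&=p.sum(2)<110
P=pts('wrist',d,m);P=P[(P[:,2]>.02)&(P[:,2]<.05)]
print(len(P),P.mean(0),(P.min(0)+P.max(0))/2,np.ptp(P,0),P[:,2].max())
s=arm.observe();R=np.array(s['orientation']);print(s['position'],((P-s['position'])@R).mean(0),(lambda q:(q.min(0)+q.max(0))/2)((P-s['position'])@R))
E
```

```text
159 [0.42931259 0.19924044 0.03545731] [0.42931552 0.19853464 0.03576598] [0.01587211 0.01582415 0.00908377] 0.04030785991811975
[0.43167578 0.19602754 0.15119626] [ 0.00346187 -0.00197869  0.11573898] [ 0.00283972 -0.00222906  0.11543028]
```

```bash
python3 -m inch '[[0,[-0.002,0.0015,-0.03],0],[0,[0,0,-0.035],0],[0,[0,0,-0.035],0],[0,[0,0,-0.03],0],[0,[0,0,-0.015],0],[0,[0,0,-0.01],0],[0,[0,0,-0.005],0],[0,[0,0,0],0],[0,[0,0,0],0]]'; python3 - <<'E'
from h import *
p,d=save('wrist','wrist22.png');save('scene','scene22.png');print(arm.observe()['force'])
E
```

```text
t: 18.97
position: [0.4306, 0.1978, -0.0079]
orientation: [[-0.115, 0.993, 0.001], [0.993, 0.115, 0.0], [0.0, 0.002, -1.0]]
force: [-0.5, 0.7, -0.4]
finger_gap: 0.503
[0.69617351 0.01535612 0.53291503]
```

View pics/wrist22.png

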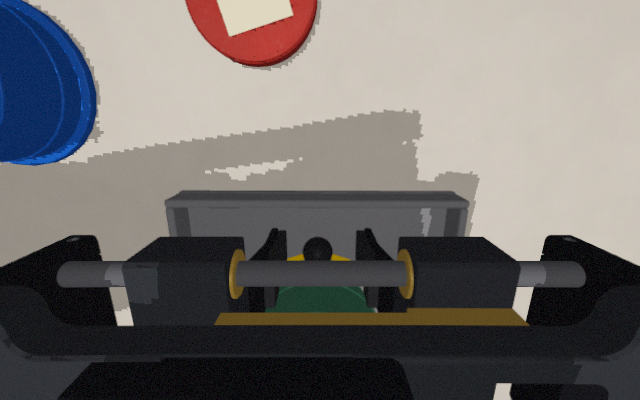

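View pics/scene22.png

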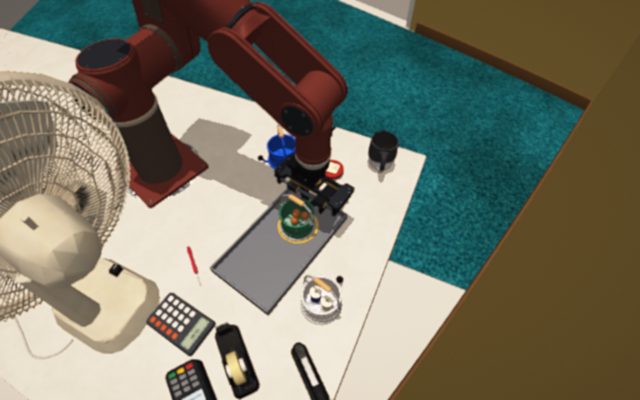

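```bash
python3 -m inch '[[1,[0,0,-0.002],0],[1,[0,0,0],0],[1,[0,0,0],0],[1,[0,0,0],0],[1,[0,0,0],0],[1,[0,0,0],0],[1,[0,0,0],0],[1,[0,0,0],0],[1,[0,0,0],0],[1,[0,0,0],0]]' 20; python3 - <<'E'
from h import *
p,d=save('wrist','wrist23.png')
E
```

```text
t: 19.9
position: [0.4297, 0.1976, -0.0107]
orientation: [[-0.116, 0.993, 0.0], [0.993, 0.116, 0.0], [0.0, 0.0, -1.0]]
force: [-0.6, 1.0, 1.7]
finger_gap: 0.191
```

View pics/wrist23.png

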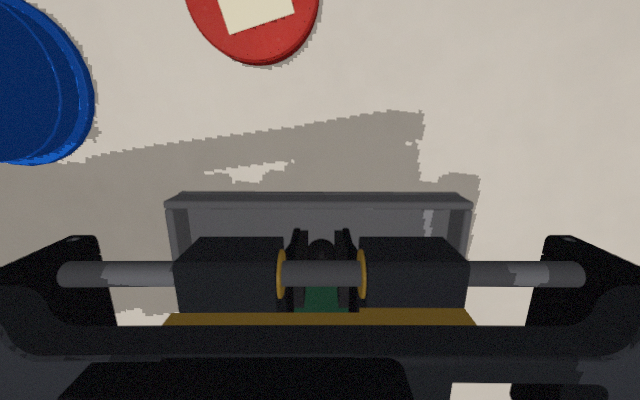

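```bash
python3 -m inch '[[1,[0.0003,-0.0029,0.0097],0],[1,[0.0003,-0.0029,0.0097],0],[1,[0.0005,-0.0046,0.009],0],[1,[0.0005,-0.0046,0.009],0],[1,[0.0007,-0.006,0.008],0],[1,[0.0007,-0.006,0.008],0],[1,[0.0008,-0.0073,0.0069],0],[1,[0.0008,-0.0073,0.0069],0],[1,[0,0,0],0],[1,[0,0,0],0]]'; python3 - <<'E'
from h import *
p,d=save('scene','scene24.png');cv2.imwrite('pics/scene24z.png',cv2.resize(p[120:300,200:400,::-1],None,fx=3.3,fy=3.3,interpolation=cv2.INTER_CUBIC))
p,d=save('wrist','wrist24.png');s=arm.observe();print(s['force'],s['finger_gap'])
E
```

```text
t: 20.78
position: [0.4349, 0.1557, 0.057]
orientation: [[-0.114, 0.993, 0.001], [0.993, 0.114, 0.001], [0.0, 0.001, -1.0]]
force: [0.0, 0.9, -0.6]
finger_gap: 0.188
[ 0.14401366  1.47444942 -0.59929415] 0.18392006831117047
```

View pics/scene24z.png

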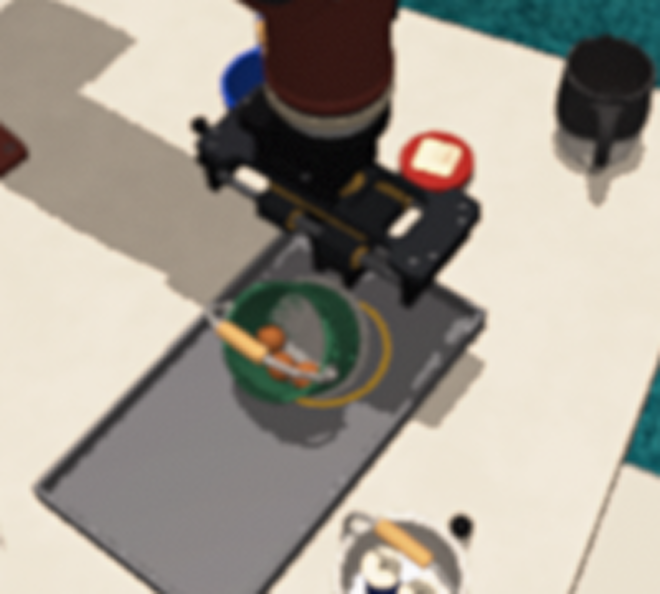

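View pics/wrist24.png

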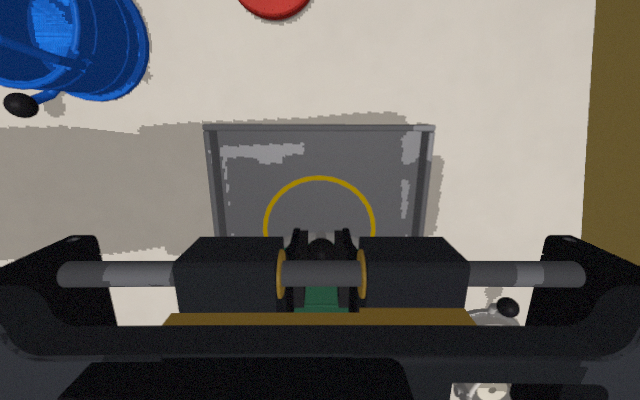

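```bash
python3 -m inch '[[1,[0.001,-0.0084,0.0055],0],[1,[0.001,-0.0084,0.0055],0],[1,[0.0011,-0.0092,0.0039],0],[1,[0.0011,-0.0092,0.0039],0],[1,[0.0011,-0.0097,0.0023],0],[1,[0.0011,-0.0097,0.0023],0],[1,[0.0012,-0.01,0.0005],0],[1,[0.0012,-0.01,0.0005],0],[1,[0,0,0],0],[1,[0,0,0],0]]'; python3 - <<'E'
from h import *
p,d=save('scene','scene25.png');cv2.imwrite('pics/scene25z.png',cv2.resize(p[120:320,200:400,::-1],None,fx=3,fy=3,interpolation=cv2.INTER_CUBIC))
s=arm.observe();print(s['force'],s['finger_gap'])
E
```

```text
t: 21.72
position: [0.443, 0.0807, 0.0806]
orientation: [[-0.114, 0.993, -0.0], [0.993, 0.114, 0.0], [0.0, -0.0, -1.0]]
force: [0.9, 0.9, -2.3]
finger_gap: 0.187
[-0.17916498  0.07099626 -1.75190303] 0.1861342686026432
```

View pics/scene25z.png

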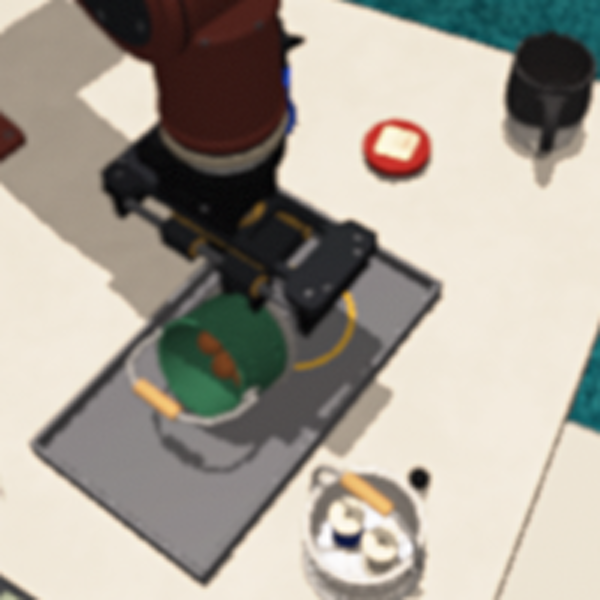

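```bash
python3 -m inch '[[1,[0.0012,-0.01,-0.001],0],[1,[0.0012,-0.01,-0.0015],0],[1,[0.0007,-0.006,-0.003],0],[1,[0.0005,-0.004,-0.003],0],[1,[0,0,-0.002],0],[1,[0,0,0],0],[1,[0,0,0],0],[1,[0,0,0],0]]'; python3 - <<'E'
from h import *
p,d=save('scene','scene26.png');cv2.imwrite('pics/scene26z.png',cv2.resize(p[120:320,200:400,::-1],None,fx=3,fy=3,interpolation=cv2.INTER_CUBIC))
s=arm.observe();print(s['force'],s['finger_gap'])
E
```

```text
t: 22.43
position: [0.4537, 0.0503, 0.0762]
orientation: [[-0.116, 0.993, 0.014], [0.993, 0.116, -0.002], [-0.003, 0.014, -1.0]]
force: [2.0, -0.3, 22.3]
finger_gap: 0.188
[ 1.71176985 -0.87207641 22.00610704] 0.19012980665883092
```

View pics/scene26z.png

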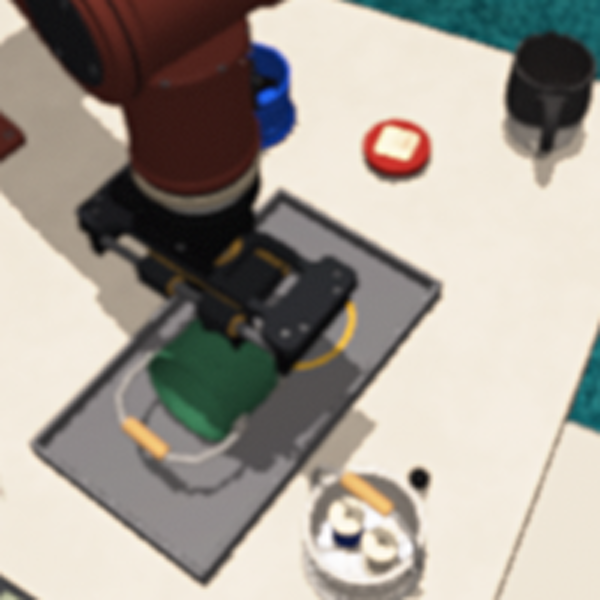

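```bash
python3 -m inch '[[1,[0,0,0.003],0],[1,[0,0,0],0],[1,[0,0,0],0]]'; python3 - <<'E'
from h import *
p,d=save('scene','scene27.png');cv2.imwrite('pics/scene27z.png',cv2.resize(p[120:320,200:400,::-1],None,fx=3,fy=3,interpolation=cv2.INTER_CUBIC))
s=arm.observe();print(s['force'],s['finger_gap'])
E
```

```text
t: 22.73
position: [0.4507, 0.0507, 0.0766]
orientation: [[-0.116, 0.993, 0.008], [0.993, 0.116, -0.001], [-0.002, 0.008, -1.0]]
force: [1.5, -0.5, 12.2]
finger_gap: 0.187
[ 2.19602062 -0.66248644 11.82901159] 0.18692746129660287
```

View pics/scene27z.png

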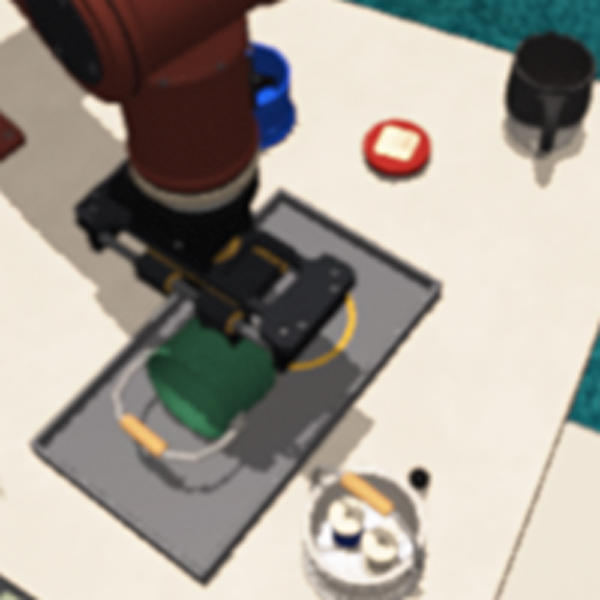

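```bash
python3 -m inch '[[1,[0,0,0.003],0],[1,[0,0,0.001],0],[1,[0,0,0],0]]'; python3 -m inch '[[0.5,[0,0,0],0],[0.5,[0,0,0],0],[0.3,[0,0,0],0],[0,[0,0,0],0],[0,[0,0,0],0],[0,[0,0,0],0],[0,[0,0,0],0],[0,[0,0,0],0],[0,[0,0,0],0]]'; python3 - <<'E'
from h import *
p,d=save('scene','scene28.png');cv2.imwrite('pics/scene28z.png',cv2.resize(p[120:320,200:400,::-1],None,fx=3,fy=3,interpolation=cv2.INTER_CUBIC))
s=arm.observe();print(s['force'],s['finger_gap'])
E
```

```text
t: 23.03
position: [0.4462, 0.0513, 0.077]
orientation: [[-0.116, 0.993, -0.001], [0.993, 0.116, -0.0], [0.0, -0.001, -1.0]]
force: [0.1, -1.2, -1.2]
finger_gap: 0.189
t: 23.78
position: [0.4467, 0.0514, 0.0773]
orientation: [[-0.116, 0.993, 0.0], [0.993, 0.116, -0.0], [-0.0, 0.0, -1.0]]
force: [0.9, 0.5, 0.2]
finger_gap: 0.499
[ 0.12646355 -0.16942074  0.49364043] 0.49724458749429046
```

View pics/scene28z.png

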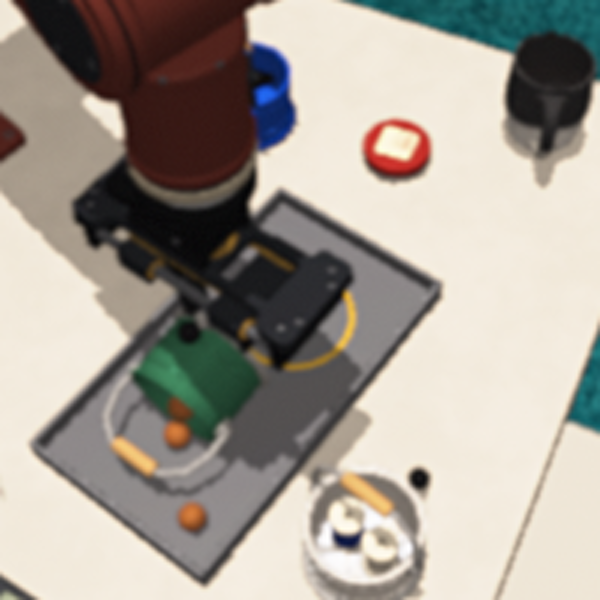

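Released; the balls are rolling out. Now retreat upward and look again.

```bash
python3 -m inch '[[0,[0,0,0.015],0],[0,[0,0,0.03],0],[0,[0,0.01,0.04],0],[0,[0,0.02,0.04],0],[0,[0,0.02,0.04],0],[0,[0,0.02,0.02],0],[0,[0,0,0],0],[0,[0,0,0],0],[0,[0,0,0],0]]'; python3 - <<'E'
from h import *
p,d=save('scene','scene29.png');cv2.imwrite('pics/scene29z.png',cv2.resize(p[120:320,200:400,::-1],None,fx=3,fy=3,interpolation=cv2.INTER_CUBIC))
h=cv2.cvtColor(p,cv2.COLOR_RGB2HSV)
m=((h[...,0]<14)&(h[...,1]>130)&(h[...,2]>90));m[:200]=0;m[:,:200]=0;m[330:]=0;m[:,300:]=0
n,l,st,c=cv2.connectedComponentsWithStats(m.astype(np.uint8))
for i in range(1,n):
    if st[i,4]>8:
        P=pts('scene',d,l==i);o=P.mean(0)-[.4415,.0685,0];u=np.array([.115,-.993]);v=np.array([.993,.115]);print(c[i],st[i,4],P.mean(0).round(3),'tray',o[:2]@u,o[:2]@v)
s=arm.observe();print(s['force'],s['t'])
E
```

```text
t: 24.58
position: [0.446, 0.1184, 0.2556]
orientation: [[-0.116, 0.993, -0.002], [0.993, 0.116, -0.001], [-0.0, -0.002, -1.0]]
force: [-0.3, -0.6, 0.1]
finger_gap: 0.498
[234.5        278.13793103] 58 [ 0.437 -0.076  0.024] tray 0.1429576929017481 -0.02087832803077046
[253.    280.875] 24 [ 0.473 -0.051  0.022] tray 0.12212196415443702 0.017127187007381146
[265.94736842 303.10526316] 57 [ 0.534 -0.067  0.024] tray 0.14496049221283341 0.07606823267929998
[ 0.00650793 -1.2303496  -0.38979523] 24.6333
```

View pics/scene29z.png

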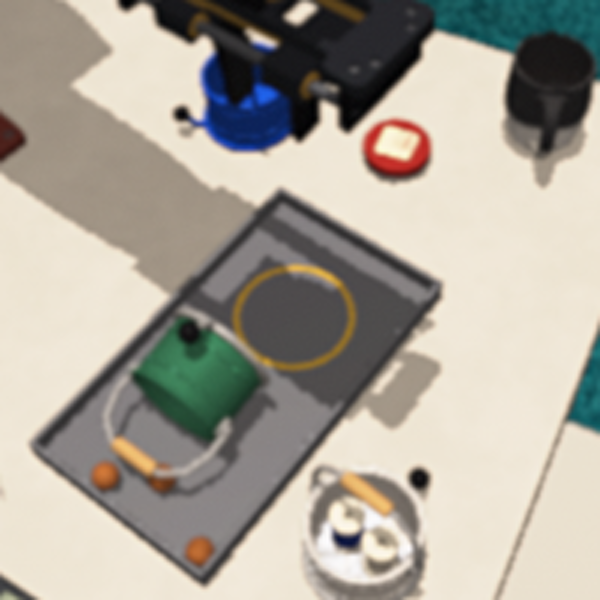

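```bash
python3 -m inch '[[0,[0,0,0],0],[0,[0,0,0],0],[0,[0,0,0],0],[0,[0,0,0],0],[0,[0,0,0],0],[0,[0,0,0],0],[0,[0,0,0],0],[0,[0,0,0],0],[0,[0,0,0],0],[0,[0,0,0],0],[0,[0,0,0],0],[0,[0,0,0],0]]'>/dev/null; python3 - <<'E'
from h import *
u=np.array([.115,-.993]);v=np.array([.993,.115])
for n in ['scene','top']:
    p,d=save(n,n+'30.png')
    h=cv2.cvtColor(p,cv2.COLOR_RGB2HSV)
    m=((h[...,0]<14)&(h[...,1]>130)&(h[...,2]>60))
    k,l,st,c=cv2.connectedComponentsWithStats(m.astype(np.uint8))
    for i in range(1,k):
        if st[i,4]>8:
            P=pts(n,d,l==i)
            if len(P)<5: continue
            o=P.mean(0)-[.4415,.0685,0]
            if abs(o[:2]@u)<.2 and abs(o[:2]@v)<.12: print(n,c[i].round(),st[i,4],P.mean(0).round(3),'tray',o[:2]@u,o[:2]@v)
    g=(h[...,0]>60)&(h[...,0]<88)&(h[...,1]>100);P=pts(n,d,g);o=P[:,:2]-[.4415,.0685];X=np.c_[o@u,o@v,P[:,2]];X=X[(abs(X[:,0])<.2)&(abs(X[:,1])<.12)&(X[:,2]>.005)&(X[:,2]<.13)]
    print(n,'green tray-frame',len(X),np.percentile(X,[2,50,98],axis=0).round(3).tolist())
s=arm.observe();print(s['force'],s['t'])
E
python3 -c "
import cv2,numpy as np
f=lambda a,r:cv2.resize(a,(390,390),interpolation=cv2.INTER_CUBIC)
a=cv2.imread('pics/scene30.png')[160:320,200:360];b=cv2.imread('pics/top30.png')[140:270,310:440]
cv2.imwrite('pics/c30.png',np.hstack([f(a,0),f(b,0)]))"
```

```text
scene [292.   7.] 331 [0.476 0.114 0.586] tray -0.04167355007653562 0.0398239011587094
scene [287.  69.] 99 [0.475 0.101 0.502] tray -0.0282013341598586 0.03685475275585123
scene [234. 278.] 58 [ 0.437 -0.076  0.023] tray 0.14287995542593349 -0.02104470980074404
scene [253. 281.] 25 [ 0.473 -0.051  0.021] tray 0.12196712843607697 0.01729949987306834
scene [266. 303.] 56 [ 0.534 -0.067  0.024] tray 0.14523127058668778 0.0760647161084498
scene green tray-frame 902 [[0.024, -0.041, 0.007], [0.057, 0.005, 0.082], [0.078, 0.033, 0.094]]
top [417. 225.] 24515 [0.361 0.111 0.672] tray -0.05093411743946655 -0.07464798335073104
top [496. 218.] 2895 [0.365 0.044 0.651] tray 0.01529203618045898 -0.07923826998662861
top [337. 225.] 3211 [0.36  0.167 0.674] tray -0.10758972258684504 -0.06988886017473993
top [423. 172.] 28 [ 0.516 -0.054  0.065] tray 0.12987261945196424 0.06025955667990915
top [387. 177.] 109 [0.408 0.116 0.586] tray -0.05060526856220838 -0.027771240007396426
top [375. 189.] 96 [0.41  0.117 0.502] tray -0.05193739133717502 -0.02578965505760609
top [415. 196.] 44 [ 0.466 -0.042  0.024] tray 0.11296540056367217 0.011395097060537906
top [429. 209.] 51 [ 0.432 -0.074  0.024] tray 0.14026752890928287 -0.026239253704044882
top green tray-frame 354 [[0.039, -0.048, 0.06], [0.065, -0.024, 0.086], [0.077, 0.02, 0.092]]
[-0.30429919  0.59538978 -0.38924067] 25.7333
```

View pics/c30.png

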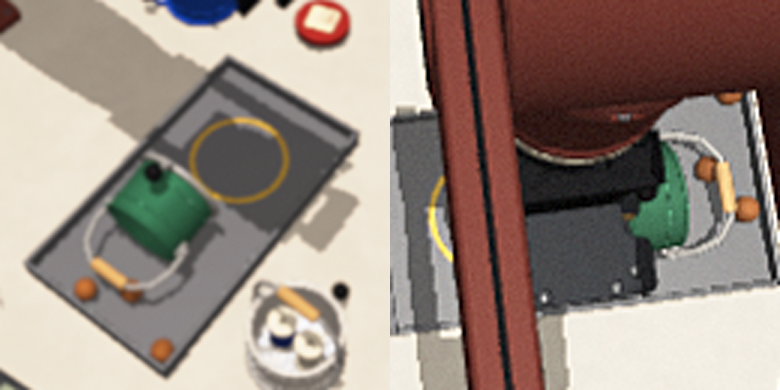

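```bash
python3 -c "
from h import *
print(arm.close_job())"
```

```text
the job is handed in; nothing more can be done
None
```

The job is handed in, finished at about 26 s of the 59 s allowed. I carried the green pail by its bail to the yellow ring and stood it there with the knob away from the empty end. Then I let go, pinched the knob and tipped the pail over. It lies on its side in the tray and all three balls are out.

**Last checks:**
- **Balls:** they lie still near the empty end, at about (0.14, −0.02), (0.12, 0.015) and (0.145, 0.075) m in the tray's frame. The nearest is about 65 mm from the pail's middle. The third sits close to the side wall and shows clearly only in the scene camera; the top camera caught it only partly, because the arm was in the way.
- **Green pail:** its mouth is at about x = 0.08 m in the tray's frame and it has not moved.
- **White pail:** I never went near it, and it looks undisturbed in the pictures. I did not measure its position again.
- **Arm:** it is clear of everything, and the force readings are within noise.

**What went wrong or disagreed:**
- **Missed grasp:** the first two closes on the bail shut on nothing. On the first I started lifting before the fingers had shut. On the second they closed above the wooden grip, because the fingertips end about 26 mm short of the reported TCP. I allowed for that afterwards.
- **Pressing on the tray:** while laying the pail down I pushed it onto the tray floor with about 22 N. I backed off before letting go.
- **Camera disagreement:** the top camera placed things 3–5 mm away from where the wrist camera did. I went by the wrist camera.

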